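Load the spring scale into the green zone

ROBOT

A 7-joint arm with a two-finger parallel gripper is mounted at the origin on a cart in front of the work surface, level with it; the furniture and walls round the work are solid. World frame = base frame: x ahead of the robot, y to its left, z up, the work surface at z = 0. Lengths are in mm, angles in rad, forces in N, time in s.
With the tool pointing down it reaches from about 425 to 875 mm from the base axis. Payload 8.4 kg.
Tool frame: the origin (TCP) lies at the very end of the fingers, on their centre line; the grasp point (between the pads) lies 19 mm behind it; z points along the fingers, y is the line along which they close (so a half turn about z gives the same grasp; the last joint's range is limited). The gripper opens to 87 mm and grips with 3 to 60 N. Pads are 19 mm wide; open, the fingers measure 117 mm over their backs; the gripper's body (75 mm by 190 mm) begins 51 mm behind the grasp point.
Start: joints at [1.043, 0.333, 0.04, 1.465, -0.013, 1.343, -0.059], TCP at [270.232, -591.133, 222.546] pointing down, gripper open.
Joint ranges: [-2.58, 2.58], [-0.38, 2.09], [-1.3, 1.39], [0.25, 2.4], [-1.5, 4.64], [0.08, 2.09], [-2.65, 2.65]. Speed limits (rad/s): [2.22, 2.22, 2.79, 2.79, 3.14, 3.14, 3.14].

INTERFACE

Orientations are given as a unit quaternion [x, y, z, w].
In Python, from bench import bot gives the robot as it stands.
- The arm moves only by the tool move_arm, never from a script. Its argument "rows" is a list of rows, each a list of 3 entries, a list of its own where there are three numbers: the finger opening in m, from 0 to 0.087, then the shift along the tool's x, y, z in m, then the turn, a rotation vector about the tool's x, y, z in degrees. In form: [[jaw, [tx, ty, tz], [ax, ay, az]], ...]. A call has 1 to 8 rows; each row is the pose to reach, as a shift and turn from the pose commanded when the call began, along the tool's axes at that moment; what a row does not reach only later rows make up. A row lasts 1/8 s, in which the tool goes at most 62.5 mm and 10.7 degrees, less where a joint would pass 70% of its speed; a pose out of reach is approached as far as the arm can. A call with a gripper value outside its range is refused whole. The fingers move at their own pace and stop on an object; the grip force is fixed at half the most. Time passes only in rows, so rows that repeat a pose let the fingers close. It gives the time, the measured TCP pose, the force, the opening and the grip force at its end, in the units of the state.
- bot.observe(): the state, without advancing time (a new reading comes with each control period).
- bot.grab_frame(name): name is "side" or "top" or "wrist"; returns the picture (400x640x3 uint8, red, green, blue); there is no depth.
- bot.camera_model(name): a dict with "intrinsics" (3x3 intrinsics, pixels), "R" (3x3) and "t" (3): a world point X has camera coordinates R X + t. Camera axes: x right, y down, z forward; pixel columns grow to the right and rows downward; lengths in mm; the calibration is good to about 2 mm. A picture is of the moment at which its call begins: read the wrist's pose just before it. camera_model takes no time and is no camera call; for the wrist camera it gives the pose at the moment of the call.
- bot.job_done(): hands the job in; it is judged then, once.
The state is a dict: "time": time; "joint_positions": joint angles; "joint_velocities": joint speeds; "tau": joint torques, N m; "eef_pos": TCP position; "ee_rot": TCP orientation; "ft_force": force on the tool from outside, world axes, zero at the start; "ft_torque": the same for the moment, N m; "gripper_width": opening from 0.0 (shut) to 1.0 (fully open); "grasp_force": force on a finger pad.
Only numpy, scipy, OpenCV 4.12 (cv2) and the standard library are available. Lean on these libraries where they do the work, as an engineer would, in place of code of your own. Each camera call takes 0.05 s, during which the arm holds its last target. There are 200 camera calls.

TASK

Thread the brass ring weights one at a time over the steel spindle of the spring scale, each let go lying flat on the pan or on the weight below, until the red pointer comes to rest in the green zone, and stop there. The spindle stands a little off the pan's centre, so feel for it with the held weight; be gentle, never drop a weight on the scale and never push the pan down to its stop. Leave the spare weights and the other things on the bench where they are.

Things in the scene. Friction and masses are not known exactly. Their poses are not given: they have to be found in the camera images.
- scale: Blue spring scale, fixed to the bench; case 140 x 110 mm, 36 mm high. Origin: on the bench under the pan's centre; its x axis points from the reading board to the pan. The white reading board (40 mm wide, top 99 mm above the bench) stands 80 mm from the pan's centre on the -x side, with a green zone; a red pointer carried by the pan moves down in front of it (its blade stands 88 mm from the pan's centre).
- pan_centre (a point): Centre of the upper face of the round aluminium pan (76 mm diameter), 78 to 88 mm above the bench when empty (the tare setting differs); it sinks with the pan. z up. On the pan stands a steel spindle, 12 mm diameter, 42 mm tall, 1 mm chamfer at its top, whose axis is 5 mm off this point in a direction that differs from start to start (it does not move during the work) and is not measured.
- pan (a joint): How far the pan has sunk from its own empty height, m: 0 empty, hard stop at 0.036; never push it beyond 0.035. The pan hangs on a spring of 220 N/m, so each weight sinks it about 8 mm, and a push of 1 N about 4.5 mm. The pointer is in the green zone while the pan's upper face is 57.1 to 67.5 mm above the bench; two or three weights bring it there.
- weight_1: Brass ring weight, a flat ring 50 mm outside diameter, 12 mm thick, with a 15 mm hole through its middle; about 0.18 kg (5 percent more or less). Lies flat on the bench at the start; grip it across its outside. Origin: centre of its underside; z up. All four weights are alike.
- weight_2: Brass ring weight, a flat ring 50 mm outside diameter, 12 mm thick, with a 15 mm hole through its middle; about 0.18 kg (5 percent more or less). Lies flat on the bench at the start; grip it across its outside. Origin: centre of its underside; z up. All four weights are alike.
- weight_3: Brass ring weight, a flat ring 50 mm outside diameter, 12 mm thick, with a 15 mm hole through its middle; about 0.18 kg (5 percent more or less). Lies flat on the bench at the start; grip it across its outside. Origin: centre of its underside; z up. All four weights are alike.
- weight_4: Brass ring weight, a flat ring 50 mm outside diameter, 12 mm thick, with a 15 mm hole through its middle; about 0.18 kg (5 percent more or less). Lies flat on the bench at the start; grip it across its outside. Origin: centre of its underside; z up. All four weights are alike.
- glue: White glue bottle with orange cap, 33 x 41 x 118 mm, standing loose; a bystander. Origin: centre of its underside.
- sander: Sanding block 45 x 88 x 26 mm, loose; a bystander. Origin: centre of its underside.
- tin: Round open wax tin, 65 mm diameter, 22 mm high, loose; a bystander. Origin: centre of its underside.
- foot: Flat oval black horn disc 47 x 60 x 12 mm, loose; a bystander. Origin: centre of its underside.
Mind the look-alikes: they are no part of the job. What is shaped like the weight_2 but blue is not meant.

How it is judged:
By the outcome, as a careful person would: the job done as asked, in the order asked, and still so for the second after the job is handed in, with the robot touching nothing.
It also fails if it takes over 72 s, if anything falls off the work surface, if the arm or the gripper's body presses on something with over 40 N, if the wrist force passes 120 N, or if a joint passes its speed limit or range.

## Working session

There is one attempt and no reset: what is moved stays moved. The work goes in short steps, Python scripts to look and compute and a tool call to move; the robot and the scene stay as the last step left them, time stands still between calls to the robot, and variables do not carry over. Pictures are saved under pics/ and viewed, at most 10 in all, crops included, and the job is handed in when it is done.

Besides the shell and the picture viewer there is one more tool, called after "Emit:" as name(argument=value, ...) on one line, values as JSON. move_arm: Moves the arm, as the interface text tells. Its arguments: {"type":"object","properties":{"rows":{"type":"array","items":{"type":"array"}}},"required":["rows"]}

```bash
mkdir -p pics; ls
python3 - <<'E'
from bench import bot
import cv2,numpy as np
s=bot.observe();print(s)
ims=[]
for n in("top","side"):
    im=bot.grab_frame(n);cv2.imwrite(f"pics/{n}0.png",im[...,::-1])
    m=bot.camera_model(n);print(n,m)
E
```

```text
pics
{'time': 0.0, 'joint_positions': array([ 1.04280122,  0.33390593,  0.03986541,  1.46624776, -0.01338414,
        1.34326426, -0.05850112]), 'joint_velocities': array([ 1.78943192e-03,  1.75250715e-03, -1.96849549e-04,  1.54832016e-05,
        9.73155277e-04,  7.42535996e-04, -3.63041503e-04]), 'tau': array([ 8.93542638e-04, -6.56345558e+01,  1.33613605e+00, -4.03805852e+01,
       -5.95197827e-02,  4.46672528e-02,  1.52805042e-04]), 'eef_pos': array([ 270.04261403, -590.76032196,  221.67386141]), 'ee_rot': array([ 9.77105144e-01,  2.12755563e-01, -2.23527066e-04, -7.47088178e-04]), 'ft_force': array([ 0.61866238,  0.02183839, -0.54328242]), 'ft_torque': array([0.02013702, 0.03640709, 0.02502886]), 'grasp_force': 0.0, 'gripper_width': 1.0008032525893675}
top {'intrinsics': array([[397.8190044 ,   0.        , 317.72609567],
       [  0.        , 397.8190044 , 206.95094591],
       [  0.        ,   0.        ,   1.        ]]), 'R': array([[ 0.02542514, -0.99951998,  0.0177021 ],
       [-0.99313997, -0.02727665, -0.11370573],
       [ 0.114134  , -0.01468968, -0.99335676]]), 't': array([-88.79204498, 540.79783738, 858.04421328])}
side {'intrinsics': array([[466.71566021,   0.        , 320.09109063],
       [  0.        , 466.71566021, 200.3173794 ],
       [  0.        ,   0.        ,   1.        ]]), 'R': array([[-0.99986674, -0.01112484, -0.01194765],
       [ 0.00297041,  0.5956645 , -0.80322785],
       [ 0.01605257, -0.8031563 , -0.59555208]]), 't': array([516.60309316, 113.71870202, 941.6991516 ])}
```

View pics/top0.png

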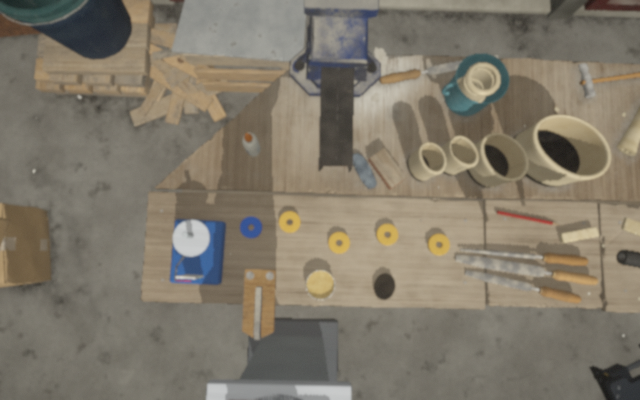

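View pics/side0.png

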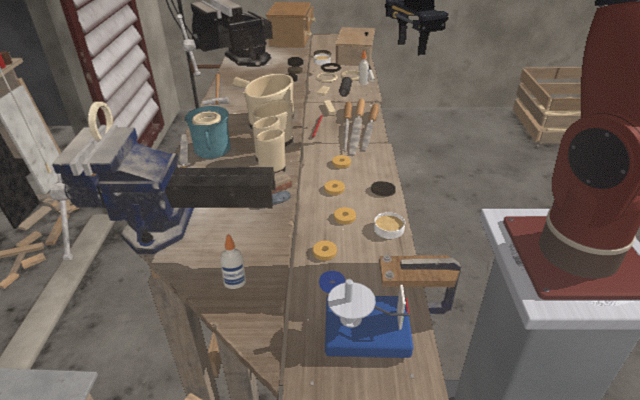

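Candidates in the top view: four brass rings at (289,222), (339,242), (387,235) and (438,244). The look-alikes are the blue ring (251,227), the wax tin (320,283) and the black foot (384,286). I choose brass rings only. The pan is at (191,238), with the spindle on it.

```bash
cat > h.py <<'E'
import numpy as np,cv2
from bench import bot
def ray(m,u,v):
    d=m["R"].T@np.linalg.inv(m["intrinsics"])@np.array([u,v,1.]);return -m["R"].T@m["t"],d
def onz(m,u,v,z):
    c,d=ray(m,u,v);return c+d*(z-c[2])/d[2]
def two(m1,p1,m2,p2):
    c1,d1=ray(m1,*p1);c2,d2=ray(m2,*p2)
    A=np.stack([d1,-d2],1);s=np.linalg.lstsq(A,c2-c1,rcond=None)[0]
    a,b=c1+d1*s[0],c2+d2*s[1];return (a+b)/2,np.linalg.norm(a-b)
def blobs(mask,mn=60):
    n,l,st,c=cv2.connectedComponentsWithStats(mask.astype(np.uint8));return [(c[i].round(1),st[i]) for i in range(1,n) if st[i][4]>=mn]
E
python3 - <<'E'
from h import *
mt,ms=bot.camera_model("top"),bot.camera_model("side")
t=cv2.imread("pics/top0.png");s=cv2.imread("pics/side0.png")
for n,im,m in(("top",t,mt),("side",s,ms)):
    h=cv2.cvtColor(im,cv2.COLOR_BGR2HSV)
    k=(h[...,0]>15)&(h[...,0]<30)&(h[...,1]>140)&(h[...,2]>120)
    for c,st in blobs(k,80): print(n,c,st,onz(m,st[0]+st[2]/2-.5,st[1]+st[3]/2-.5,9).round(1))
    # pan: bright, low-sat
    k=(h[...,1]<40)&(h[...,2]>150)
    for c,st in blobs(k,150):
        if n=="top" and 160<c[0]<230 and 200<c[1]<300 or n=="side" and 310<c[0]<420 and 260<c[1]<360: print(n,"pan",c,st, onz(m,c[0],c[1],83).round(1))
a=cv2.resize(t[200:300,150:310],None,fx=5,fy=5,interpolation=cv2.INTER_CUBIC)[:, :800]
b=cv2.resize(s[255:365,300:430],None,fx=5,fy=5,interpolation=cv2.INTER_CUBIC)
cv2.imwrite("pics/c_top.png",a[:500]);cv2.imwrite("pics/c_side.png",b)
E
```

```text
top [289.1 221. ] [280 212  19  19 212] [511.5 -10.1   9. ]
top [386.5 233.6] [378 225  18  19 194] [ 487.7 -233.4    9. ]
top [338.8 241.6] [330 233  18  19 181] [ 466.7 -124.     9. ]
top [438.1 243.6] [429 235  19  18 207] [ 469.2 -351.3    9. ]
top pan [190.5 238. ] [ 172  220   38   37 1076] [464.9 188.7  83. ]
side pan [352.7 300.4] [ 328  279   48   40 1205] [461.3 188.2  83. ]
```

View pics/c_top.png

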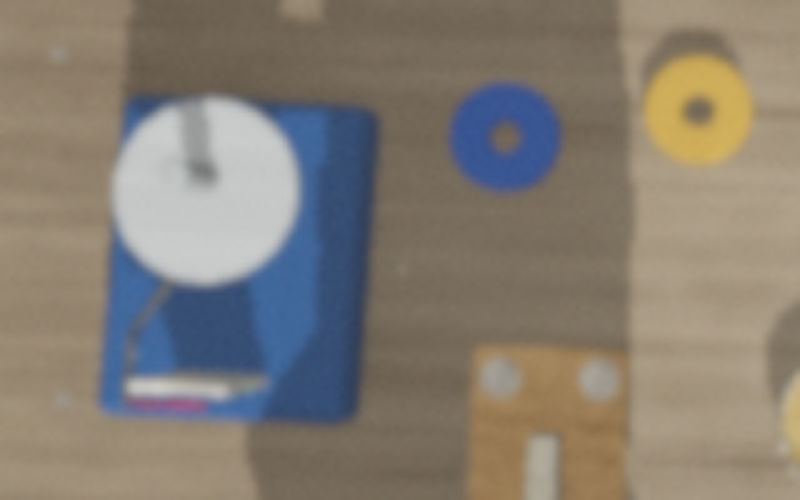

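View pics/c_side.png

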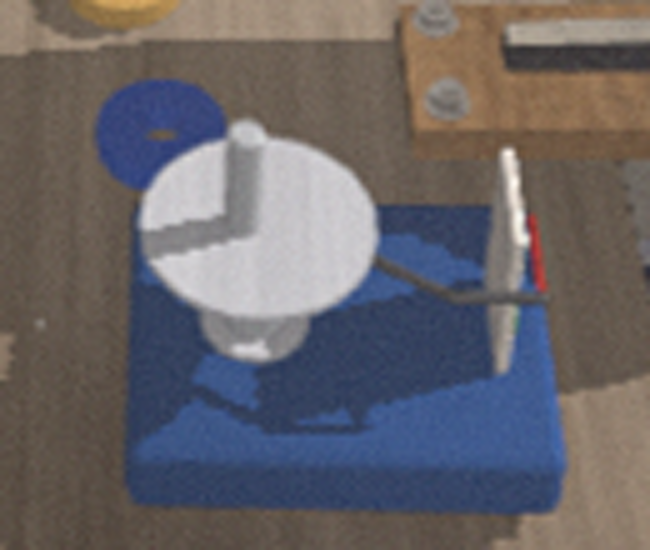

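The crops confirm the look-alike: the ring at (251,227) is blue, and the brass one at (289,222) is the nearest weight. In the side view the spindle top is at about (349,281) and the pan ellipse centre at about (351.4,300).

Run:
```python
from h import *
mt,ms=bot.camera_model("top"),bot.camera_model("side")
print(two(mt,(190.5,238.0),ms,(351.4,300.1)))
for z in (78,83,88):
  print(z,onz(mt,190.5,238,z).round(1),onz(ms,351.4,300.1,z).round(1),"spindle top side",onz(ms,349,280.8,z+42).round(1),"base", onz(ms,347.6,302,z).round(1))
for p in [(476,188,83+42)]:
  q=mt["R"]@np.array(p)+mt["t"];print((mt["intrinsics"]@q/q[2])[:2])
m=bot.camera_model("wrist");s=bot.observe()
from scipy.spatial.transform import Rotation as R
T=R.from_quat(s["ee_rot"]).as_matrix();print("tool axes",T.round(3))
print("cam pos in tool",T.T@(-m["R"].T@m["t"]-s["eef_pos"]),"cam axes in tool",(m["R"]@T).round(2),m["intrinsics"])
```

```text
(array([464.15988915, 188.44927001,  84.08298855]), np.float64(1.5097443599984954))
78 [465.1 190.2  78. ] [463.  183.2  78. ] spindle top side [467.8 180.7 120. ] base [469.3 187.1  78. ]
83 [464.9 188.7  83. ] [463.3 187.6  83. ] spindle top side [468.2 185.4 125. ] base [469.6 191.5  83. ]
88 [464.8 187.2  88. ] [463.7 192.   88. ] spindle top side [468.5 190.2 130. ] base [469.8 195.9  88. ]
[184.82949613 231.62821488]
tool axes [[ 0.909  0.416 -0.001]
 [ 0.416 -0.909  0.001]
 [-0.    -0.001 -1.   ]]
cam pos in tool [  81.20100782   -0.61890874 -162.44672142] cam axes in tool [[ 0.    1.   -0.  ]
 [-0.96  0.   -0.29]
 [-0.29  0.    0.96]] [[337.70597579   0.         315.64594188]
 [  0.         337.70597579 198.74161159]
 [  0.           0.           1.        ]]
```

Emit:
move_arm(rows=[[0.066,[0.46,-0.428,0.072],[0,0,24.6]],[0.066,[0.46,-0.428,0.072],[0,0,24.6]],[0.066,[0.46,-0.428,0.072],[0,0,24.6]],[0.066,[0.46,-0.428,0.072],[0,0,24.6]],[0.066,[0.46,-0.428,0.072],[0,0,24.6]],[0.066,[0.46,-0.428,0.072],[0,0,24.6]],[0.066,[0.46,-0.428,0.072],[0,0,24.6]],[0.066,[0.46,-0.428,0.072],[0,0,24.6]]])

```text
time: 1.1
eef_pos: [460.1, -131.5, 165.6]
ee_rot: [1.0, -0.0, 0.0, 0.0]
ft_force: [0.8, -0.8, 0.1]
gripper_width: 0.758
grasp_force: 0.0
```

Emit:
move_arm(rows=[[0.066,[0.051,-0.121,0.02],[0,0,0]],[0.066,[0.051,-0.121,0.02],[0,0,0]],[0.066,[0.051,-0.121,0.02],[0,0,0]],[0.066,[0.051,-0.121,0.02],[0,0,0]]])

```text
time: 1.6
eef_pos: [510.6, -12.3, 145.4]
ee_rot: [1.0, 0.0, -0.001, 0.0]
ft_force: [1.1, 0.0, -0.7]
gripper_width: 0.76
grasp_force: 0.0
```

```bash
cat >> h.py <<'E'
def ring(z=12,name=None):
    m=bot.camera_model("wrist");s=bot.observe();im=bot.grab_frame("wrist")[...,::-1].copy()
    if name: cv2.imwrite("pics/%s.png"%name,im)
    h=cv2.cvtColor(im,cv2.COLOR_BGR2HSV)
    k=(h[...,0]>12)&(h[...,0]<32)&(h[...,1]>120)&(h[...,2]>90)
    print(s["time"],"tcp",s["eef_pos"].round(1),"f",s["ft_force"].round(2),"w",round(s["gripper_width"],3))
    for c,st in blobs(k,300):
        ys,xs=np.nonzero(cv2.connectedComponents(k.astype(np.uint8))[1]>0) if 0 else (None,None)
        a=onz(m,st[0],c[1],z);b=onz(m,st[0]+st[2],c[1],z);t=onz(m,c[0],st[1],z);u=onz(m,c[0],st[1]+st[3],z)
        print(c,st,"mid",onz(m,*c,z).round(1),"box mid",((a+b)/2)[1].round(1),"w",abs(a-b)[1].round(1),"top/bot x",t[0].round(1),u[0].round(1))
E
python3 -c "
from h import *
ring(12,'w1')"
```

```text
1.6 tcp [510.6 -12.3 145.4] f [ 1.06  0.01 -0.73] w 0.76
[315.  189.2] [ 289  163   54   53 2089] mid [509.9 -11.2  12. ] box mid -12.1 w 49.0 top/bot x 534.0 484.0
[552.5 212.6] [ 523  187   60   52 2304] mid [ 487.7 -231.6   12. ] box mid -232.1 w 55.7 top/bot x 512.2 461.1
[433.5 233.7] [ 407  209   54   50 2010] mid [ 466.4 -123.4   12. ] box mid -123.8 w 51.1 top/bot x 491.1 439.9
[170.9 298.3] [161 269  26  59 710] mid [395.8 133.8  12. ] box mid 130.7 w 26.2 top/bot x 428.8 360.3
[460.3 298.5] [445 269  26  59 705] mid [ 395.9 -157.7   12. ] box mid -155.4 w 26.2 top/bot x 429.1 360.6
[434.3 352.3] [ 234  340  374   22 6389] mid [ 329.9 -138.4   12. ] box mid -124.3 w 398.4 top/bot x 345.6 317.2
```

View pics/w1.png

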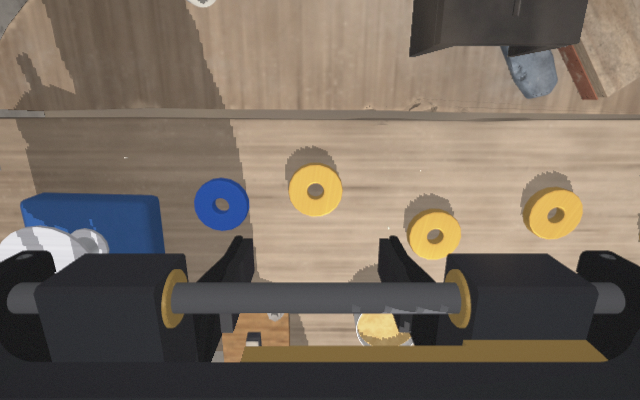

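The brass ring is at (315,189) in the wrist view, about (510,-11.7) mm, and its 49–50 mm size fits. The blue ring sits apart at (222,204). Descending and gripping.

Emit:
move_arm(rows=[[0.066,[0,-0.0005,0.06],[0,0,0]],[0.066,[0,-0.0005,0.12],[0,0,0]],[0.066,[0,-0.0005,0.135],[0,0,0]],[0.066,[0,-0.0005,0.143],[0,0,0]],[0.066,[0,-0.0005,0.143],[0,0,0]],[0.045,[0,-0.0005,0.143],[0,0,0]],[0.045,[0,-0.0005,0.143],[0,0,0]],[0.045,[0,-0.0005,0.143],[0,0,0]]])

```text
time: 2.65
eef_pos: [511.6, -11.9, 3.7]
ee_rot: [1.0, -0.0, 0.001, 0.0]
ft_force: [-0.7, -1.1, 6.9]
gripper_width: 0.564
grasp_force: 30.0
```

Emit:
move_arm(rows=[[0.045,[0,0,-0.06],[0,0,0]],[0.045,[0,0,-0.12],[0,0,0]],[0.045,[0,0,-0.158],[0,0,0]],[0.045,[-0.043,-0.199,-0.158],[0,0,0]],[0.045,[-0.043,-0.199,-0.158],[0,0,0]],[0.045,[-0.043,-0.199,-0.158],[0,0,0]],[0.045,[-0.043,-0.199,-0.158],[0,0,0]],[0.045,[-0.043,-0.199,-0.158],[0,0,0]]])

```text
time: 3.65
eef_pos: [467.6, 187.8, 160.7]
ee_rot: [1.0, 0.001, -0.0, 0.0]
ft_force: [0.7, -0.6, -2.0]
gripper_width: 0.56
grasp_force: 30.0
```

```bash
python3 -c "
from h import *
print(bot.observe()['ft_force'])
ring(172,'w2')
print(bot.observe()['eef_pos'],bot.observe()['ft_force'])
cv2.imwrite('pics/side2.png',cv2.resize(bot.grab_frame('side')[180:300,280:440,::-1],None,fx=5,fy=5,interpolation=cv2.INTER_CUBIC))
"
```

```text
[ 0.72818329 -0.59392833 -1.97525479]
3.65 tcp [467.6 187.8 160.7] f [ 0.73 -0.59 -1.98] w 0.56
[626.1 188.3] [ 609  162   31   51 1206] mid [507.7  44.5 172. ] box mid 45.3 w 14.4 top/bot x 520.0 495.5
[315.7 252.7] [ 268  217   96   66 4886] mid [474.5 188.5 172. ] box mid 188.3 w 47.2 top/bot x 493.2 457.6
[204.1 298.4] [197 269  20  59 582] mid [448.5 245.8 172. ] box mid 244.3 w 10.3 top/bot x 465.4 430.5
[427. 298.] [415 269  20  59 573] mid [449.  131.1 172. ] box mid 132.2 w 10.3 top/bot x 465.6 430.7
[398.2 352.4] [ 203  340  368   22 6321] mid [414.9 143.4 172. ] box mid 149.5 w 200.2 top/bot x 423.0 408.5
[468.11710201 186.13905815 160.5551613 ] [ 0.929465   -0.66829749 -2.02667804]
```

View pics/w2.png

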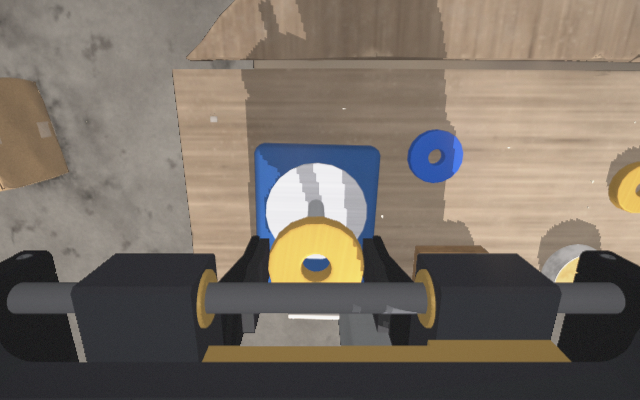

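View pics/side2.png

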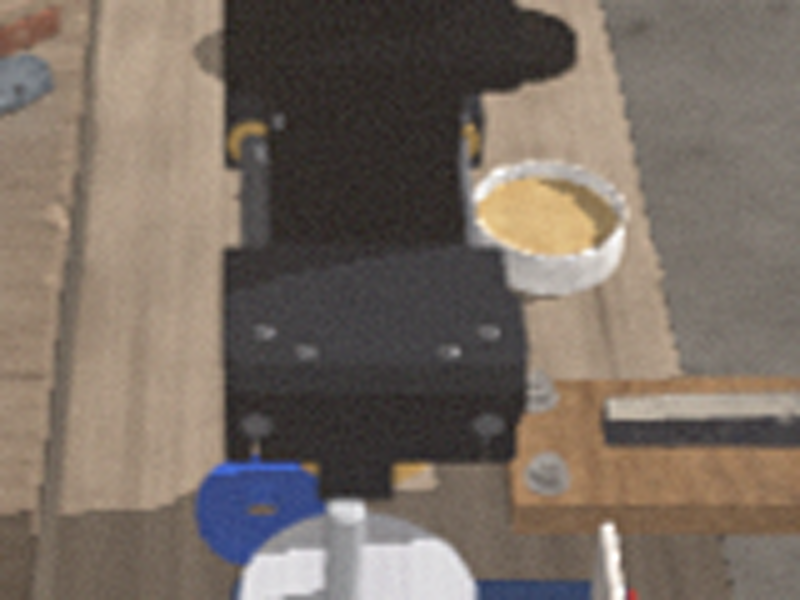

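Run:
```python
from h import *
m=bot.camera_model("wrist");im=cv2.imread("pics/w2.png");g=cv2.cvtColor(im,cv2.COLOR_BGR2GRAY)
for r in (196,200,204,208,212,216): print(r,g[r,296:336:2])
# pan edge columns -> pan centre y
h=cv2.cvtColor(im,cv2.COLOR_BGR2HSV);k=(h[...,1]<40)&(h[...,2]>90)
for r in(185,195,205,215):
    x=np.nonzero(k[r,255:380])[0]+255
    x=x[(x>258)&(x<374)];print(r,x.min(),x.max(),onz(m,(x.min()+x.max()+1)/2-.5,r,84).round(1))
print("top edge",onz(m,316,163,84)) 
for c in(308,316,324): print(c,onz(m,c,205,105).round(1))
```

```text
196 [237 238 237 238 238 178 177 178 178 178 178 178 179 236 238 239 238 239
 239 239]
200 [236 236 236 236 236 176 177 175 148 142 138 144 160 233 236 236 235 236
 235 235]
204 [238 238 238 238 238 238 178 136 137 135 136 139 136 138 235 237 237 237
 237 237]
208 [239 239 238 239 239 238 160 133 137 136 135 138 134 132 218 237 237 237
 237 237]
212 [236 236 236 236 236 236 147 137 138 136 137 137 135 130 194 237 237 237
 237 237]
216 [235 236 235 236 236 213 135 131 132 131 134 129 128 127 159 236 236 236
 236 237]
185 274 358 [486.7 185.6  84. ]
195 269 363 [479.1 185.6  84. ]
205 266 366 [471.3 185.6  84. ]
215 266 365 [463.4 186.   84. ]
top edge [502.9825121  185.57027912  84.        ]
308 [478.2 191.1 105. ]
316 [478.2 185.7 105. ]
324 [478.2 180.2 105. ]
```

The wrist view shows the ring held centred at column 316, with the spindle (columns 308–324) behind it at about the same y. Spindle x is about 469. I shift +1 mm in x and feel down.

Emit:
move_arm(rows=[[0.045,[0.001,0,0.015],[0,0,0]],[0.045,[0.001,0,0.022],[0,0,0]],[0.045,[0.001,0,0.026],[0,0,0]],[0.045,[0.001,0,0.03],[0,0,0]],[0.045,[0.001,0,0.034],[0,0,0]],[0.045,[0.001,0,0.038],[0,0,0]],[0.045,[0.001,0,0.042],[0,0,0]],[0.045,[0.001,0,0.042],[0,0,0]]])

```text
time: 4.75
eef_pos: [469.1, 187.1, 118.7]
ee_rot: [1.0, -0.0, 0.0, -0.0]
ft_force: [-0.6, -0.8, -0.1]
gripper_width: 0.558
grasp_force: 30.0
```

```bash
python3 -c "
from h import *
ring(130,'w3')
im=bot.grab_frame('side')[230:350,290:450,::-1]
w=cv2.imread('pics/w3.png')[130:300,220:420]
a=cv2.resize(im,(640,480),interpolation=cv2.INTER_CUBIC)[:,:400];b=cv2.resize(w,(400,340),interpolation=cv2.INTER_CUBIC)
o=np.zeros((480,800,3),np.uint8);o[:,:400]=a;o[:340,400:]=b
cv2.imwrite('pics/c3.png',o)
print(bot.observe()['eef_pos'],bot.observe()['ft_force'])
"
```

```text
4.75 tcp [469.1 187.1 118.7] f [-0.61 -0.8  -0.1 ] w 0.558
[315.7 252.7] [ 268  217   96   66 4863] mid [476.  187.8 130. ] box mid 187.7 w 47.2 top/bot x 494.7 459.1
[204.1 298.5] [197 269  20  59 583] mid [450.1 245.2 130. ] box mid 243.7 w 10.3 top/bot x 467.0 432.1
[427.  298.1] [415 269  20  59 572] mid [450.3 130.5 130. ] box mid 131.6 w 10.3 top/bot x 467.0 432.1
[398.3 352.4] [ 203  340  367   22 6305] mid [416.4 142.9 130. ] box mid 149.2 w 199.6 top/bot x 424.5 410.0
[469.11572706 187.1492187  118.943891  ] [-0.40352802 -0.18482409  0.27243508]
```

View pics/c3.png

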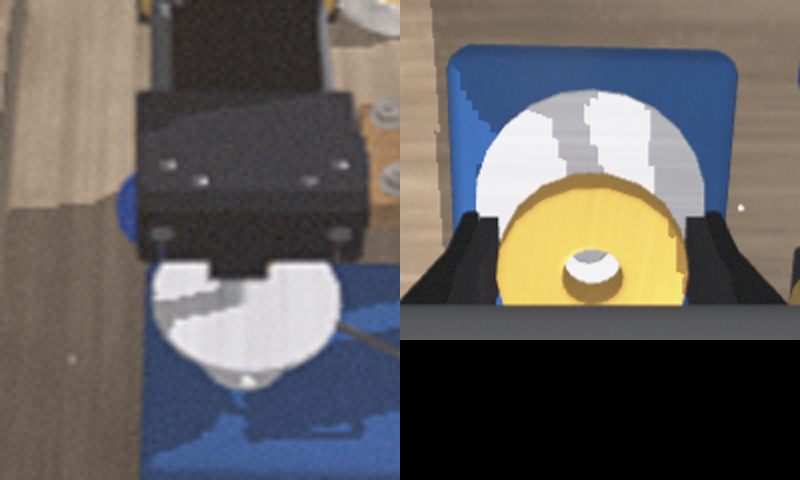

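Force rose by 2 N and the pan has sunk about 9 mm, so the ring sits on the spindle top. I'll read the hole's pixels to find which way to shift.

Run:
```python
from h import *
im=cv2.imread("pics/w3.png");g=cv2.cvtColor(im,cv2.COLOR_BGR2GRAY)
s=cv2.cvtColor(im,cv2.COLOR_BGR2HSV)[...,1]
for r in range(250,284,1): print(r,g[r,298:334:2], s[r,316])
m=bot.camera_model("wrist")
for z in (129,117,75): print(z,[(r,onz(m,316,r,z)[0].round(1)) for r in (253,255,258,262,267,272,282)], [onz(m,c,258,z)[1].round(1) for c in (302,316,330)])
```

```text
250 [212 210 212 213 214 213 212 211 213 214 213 213 214 214 212 214 214 212] 138
251 [212 212 213 212 213 212 212 213 214 214 213 213 215 214 213 214 213 213] 137
252 [212 212 213 212 214 213 212 212 215 215 214 213 214 214 212 214 214 212] 136
253 [211 212 213 213 214 212 216 219 222 220 216 214 215 214 213 214 213 213] 133
254 [211 212 214 213 215 220 224 217 214 213 206 216 217 215 213 214 212 213] 103
255 [211 213 213 211 222 228 220 186 183 180 181 192 210 213 213 215 214 212] 28
256 [211 213 213 217 229 208 187 169 169 171 171 174 177 212 213 215 214 213] 6
257 [211 214 213 225 224 177 172 170 169 169 172 171 158 240 215 214 213 214] 9
258 [212 214 220 231 223 168 173 169 171 173 173 167 218 243 237 213 213 214] 9
259 [213 214 225 241 238 167 170 168 168 170 171 155 239 243 242 214 212 213] 7
260 [211 215 228 240 241 224 161 163 171 163 176 231 242 242 242 229 211 212] 9
261 [211 218 229 241 241 239 234 220 179 201 235 241 242 242 242 241 210 212] 6
262 [211 220 197 241 242 242 242 240 237 238 242 242 242 243 243 243 202 211] 2
263 [213 223 145 243 243 242 243 243 243 243 243 
[... 1670 characters left out ...]
55, np.float64(474.1)), (258, np.float64(472.5)), (262, np.float64(470.3)), (267, np.float64(467.5)), (272, np.float64(464.7)), (282, np.float64(459.0))] [np.float64(194.6), np.float64(187.7), np.float64(180.7)]
117 [(253, np.float64(469.3)), (255, np.float64(468.2)), (258, np.float64(466.4)), (262, np.float64(464.0)), (267, np.float64(461.0)), (272, np.float64(458.0)), (282, np.float64(451.8))] [np.float64(195.2), np.float64(187.6), np.float64(180.1)]
75 [(253, np.float64(448.7)), (255, np.float64(447.3)), (258, np.float64(445.0)), (262, np.float64(442.0)), (267, np.float64(438.3)), (272, np.float64(434.4)), (282, np.float64(426.7))] [np.float64(197.0), np.float64(187.6), np.float64(178.1)]
```

Through the hole the grey spindle top shows only at rows 255–261, columns 308–322, with lit pan below. The spindle is about 3.3 mm further +x and 0.6 mm further +y. Lift, shift and feel again.

Emit:
move_arm(rows=[[0.045,[0,0,-0.016],[0,0,0]],[0.045,[0.0033,-0.0006,-0.016],[0,0,0]],[0.045,[0.0033,-0.0006,-0.012],[0,0,0]],[0.045,[0.0033,-0.0006,-0.008],[0,0,0]],[0.045,[0.0033,-0.0006,-0.004],[0,0,0]],[0.045,[0.0033,-0.0006,0],[0,0,0]],[0.045,[0.0033,-0.0006,0],[0,0,0]]])

```text
time: 5.72
eef_pos: [472.0, 187.6, 118.3]
ee_rot: [1.0, -0.0, -0.0, 0.0]
ft_force: [0.4, 0.6, -1.9]
gripper_width: 0.562
grasp_force: 30.0
```

```bash
python3 -c "
from h import *
ring(130,'w4')
for i in range(3):
  bot.grab_frame('wrist');print(bot.observe()['ft_force'].round(2),bot.observe()['eef_pos'].round(1))
g=cv2.cvtColor(cv2.imread('pics/w4.png'),cv2.COLOR_BGR2GRAY)
for r in range(252,274,2): print(r,g[r,298:334:2])
"
```

```text
5.725 tcp [472.  187.6 118.3] f [ 0.39  0.57 -1.91] w 0.562
[315.8 252.3] [ 268  217   96   66 4748] mid [479.3 188.2 130. ] box mid 188.1 w 47.1 top/bot x 497.8 462.3
[204.1 298.4] [197 269  20  59 587] mid [453.3 245.5 130. ] box mid 244.0 w 10.3 top/bot x 470.2 435.3
[427.  298.1] [415 269  20  59 575] mid [453.5 131.1 130. ] box mid 132.2 w 10.3 top/bot x 470.2 435.3
[398.4 352.4] [ 203  340  367   22 6311] mid [419.6 143.4 130. ] box mid 149.8 w 199.2 top/bot x 427.7 413.2
[ 0.93 -0.88 -1.99] [472.3 187.7 118.8]
[ 0.16  1.34 -1.87] [472.4 187.8 118.9]
[ 0.35 -0.19 -1.58] [472.4 187.8 119. ]
252 [212 211 212 213 213 212 210 214 218 217 215 214 214 213 212 214 212 213]
254 [211 212 213 212 218 222 226 214 195 193 188 208 217 214 213 214 213 212]
256 [212 212 213 218 230 198 157 155 163 162 159 145 142 188 214 214 214 213]
258 [211 214 222 227 169 166 168 167 203 194 180 176 156 133 203 213 212 212]
260 [211 215 229 167 168 170 232 237 240 240 241 233 189 170 195 216 211 213]
262 [212 221 214 169 170 235 238 239 240 240 239 238 237 208 197 241 196 210]
264 [213 223 122 184 226 238 239 240 240 240 239 239 239 222 209 231 131 209]
266 [213 214 118 189 235 238 240 240 240 239 238 239 240 240 231 146 113 200]
268 [212 196 119 183 236 239 240 241 240 238 239 240 241 239 176 116 115 196]
270 [212 201 120 131 228 240 241 240 239 239 240 240 241 238 139 117 118 199]
272 [212 207 131 120 186 240 240 240 239 239 240 241 241 171 119 118 134 201]
```

Threaded: the force stays at the ring's own weight. Lowering to the pan.

Emit:
move_arm(rows=[[0.045,[0,0,0.006],[0,0,0]],[0.045,[0,0,0.013],[0,0,0]],[0.045,[0,0,0.02],[0,0,0]],[0.045,[0,0,0.026],[0,0,0]],[0.045,[0,0,0.03],[0,0,0]],[0.045,[0,0,0.034],[0,0,0]],[0.045,[0,0,0.037],[0,0,0]],[0.045,[0,0,0.037],[0,0,0]]])

```text
time: 6.92
eef_pos: [472.3, 187.7, 81.7]
ee_rot: [1.0, -0.0, -0.0, -0.0]
ft_force: [-0.6, 0.2, -1.2]
gripper_width: 0.562
grasp_force: 30.0
```

```bash
python3 -c "
from h import *
for i in range(4):
  bot.grab_frame('wrist');print(bot.observe()['ft_force'].round(2),bot.observe()['eef_pos'].round(1))
"
```

```text
[-1.19 -1.43 -0.58] [472.3 187.7  81.9]
[-1.62 -0.54 -0.97] [472.4 187.7  82. ]
[-0.62 -0.34  0.09] [472.3 187.7  81.9]
[-0.13  0.15 -0.57] [472.3 187.7  81.9]
```

Emit:
move_arm(rows=[[0.045,[0,0,0.002],[0,0,0]],[0.045,[0,0,0.002],[0,0,0]],[0.053,[0,0,0.002],[0,0,0]],[0.06,[0,0,0.002],[0,0,0]],[0.066,[0,0,0.002],[0,0,0]],[0.066,[0,0,0.002],[0,0,0]],[0.066,[0,0,-0.02],[0,0,0]],[0.066,[0,0,-0.06],[0,0,0]]])

```text
time: 8.12
eef_pos: [471.3, 187.2, 141.3]
ee_rot: [1.0, -0.0, -0.001, 0.0]
ft_force: [2.0, 1.0, 0.8]
gripper_width: 0.758
grasp_force: 0.0
```

Emit:
move_arm(rows=[[0.066,[-0.006,0.311,-0.03],[0,0,0]],[0.066,[-0.006,0.311,-0.03],[0,0,0]],[0.066,[-0.006,0.311,-0.03],[0,0,0]],[0.066,[-0.006,0.311,0.0],[0,0,0]],[0.066,[-0.006,0.311,0.0],[0,0,0]],[0.066,[-0.006,0.311,0.0],[0,0,0]],[0.066,[-0.006,0.311,0.0],[0,0,0]]])

```text
time: 9.0
eef_pos: [466.2, -122.7, 141.8]
ee_rot: [1.0, -0.0, -0.0, -0.0]
ft_force: [-0.5, 0.8, 0.0]
gripper_width: 0.759
grasp_force: 0.0
```

```bash
python3 -c "
from h import *
ring(12)
im=bot.grab_frame('side')[::-1][::-1][240:360,290:450,::-1]
cv2.imwrite('pics/c5.png',cv2.resize(im,(800,600),interpolation=cv2.INTER_CUBIC))
"
```

```text
9.0 tcp [ 466.2 -122.7  141.8] f [-0.47  0.79  0.  ] w 0.759
[441.7 166.9] [ 413  140   58   55 2370] mid [ 487.  -232.9   12. ] box mid -233.2 w 51.0 top/bot x 510.5 461.2
[569.1 188.2] [ 538  162   63   54 2533] mid [ 467.6 -349.3   12. ] box mid -349.6 w 56.5 top/bot x 491.3 441.1
[318.4 190.4] [ 292  164   54   54 2129] mid [ 465.5 -124.5   12. ] box mid -125.1 w 48.5 top/bot x 489.6 439.1
[170.8 298.3] [161 269  26  59 707] mid [354.1  22.   12. ] box mid 18.8 w 25.9 top/bot x 386.7 319.1
[460.3 298.5] [445 269  26  59 699] mid [ 353.9 -266.    12. ] box mid -263.7 w 25.9 top/bot x 386.7 319.1
[435.9 352.4] [ 242  340  365   22 6293] mid [ 288.7 -248.5   12. ] box mid -236.6 w 383.8 top/bot x 304.4 276.3
```

View pics/c5.png

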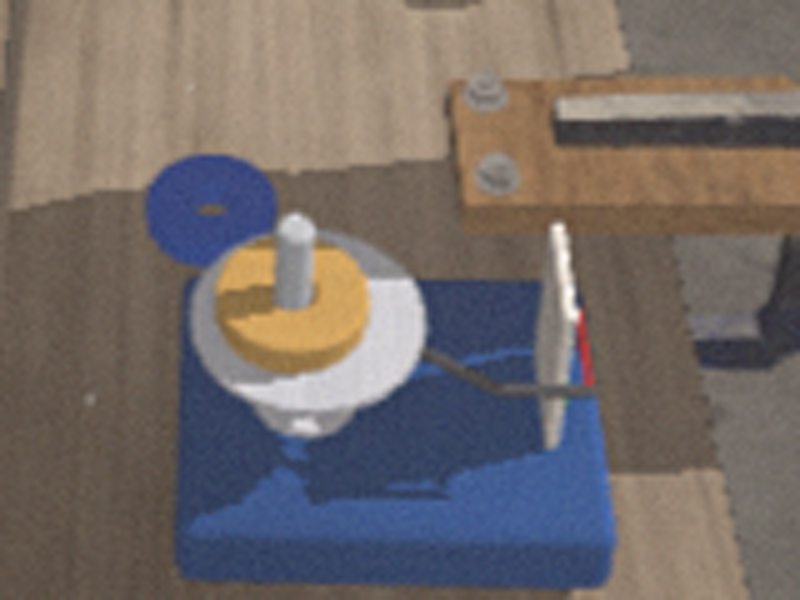

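Ring 1 lies flat on the pan round the spindle. Next is the ring at (465,-124.8).

Emit:
move_arm(rows=[[0.066,[0,0.002,0.06],[0,0,0]],[0.066,[0,0.002,0.12],[0,0,0]],[0.066,[0,0.002,0.132],[0,0,0]],[0.066,[0,0.002,0.139],[0,0,0]],[0.066,[0,0.002,0.139],[0,0,0]],[0.045,[0,0.002,0.139],[0,0,0]],[0.045,[0,0.002,0.139],[0,0,0]],[0.045,[0,0.002,0.139],[0,0,0]]])

```text
time: 10.1
eef_pos: [466.7, -125.4, 3.6]
ee_rot: [1.0, -0.0, 0.001, 0.0]
ft_force: [-1.7, -1.0, 6.5]
gripper_width: 0.558
grasp_force: 30.0
```

Emit:
move_arm(rows=[[0.045,[0,0,-0.06],[0,0,0]],[0.045,[0,0,-0.12],[0,0,0]],[0.045,[0,0,-0.158],[0,0,0]],[0.045,[0.006,-0.312,-0.158],[0,0,0]],[0.045,[0.006,-0.312,-0.158],[0,0,0]],[0.045,[0.006,-0.312,-0.158],[0,0,0]],[0.045,[0.006,-0.312,-0.158],[0,0,0]],[0.045,[0.006,-0.312,-0.158],[0,0,0]]])

```text
time: 11.1
eef_pos: [472.0, 188.4, 160.9]
ee_rot: [1.0, -0.001, 0.0, 0.0]
ft_force: [0.7, 0.8, -2.4]
gripper_width: 0.562
grasp_force: 30.0
```

```bash
python3 -c "
from h import *
ring(172,'w6')
for i in range(4):
  bot.grab_frame('wrist');print(bot.observe()['ft_force'].round(2),bot.observe()['eef_pos'].round(1))
"
```

```text
11.1 tcp [472.  188.4 160.9] f [ 0.71  0.76 -2.41] w 0.562
[314.7 239.5] [ 268  180   96  103 6580] mid [485.8 189.5 172. ] box mid 188.9 w 46.7 top/bot x 515.6 461.8
[204.3 298.3] [197 269  20  59 578] mid [453.  246.4 172. ] box mid 245.0 w 10.3 top/bot x 469.8 434.9
[426.7 298.6] [415 269  20  59 573] mid [452.7 131.8 172. ] box mid 132.7 w 10.3 top/bot x 469.7 434.7
[398.  352.4] [ 202  340  369   22 6325] mid [419.  144.2 172. ] box mid 150.4 w 201.0 top/bot x 427.1 412.6
[-0.12 -0.24 -2.06] [470.7 194.4 161.2]
[-0.86 -0.22 -2.18] [471.2 190.5 160.8]
[ 0.62 -1.27 -2.  ] [471.7 187.9 160.5]
[-0.4  -0.97 -1.25] [472.  186.3 160.5]
```

Emit:
move_arm(rows=[[0.045,[0,0,0.02],[0,0,0]],[0.045,[0,0,0.028],[0,0,0]],[0.045,[0,0,0.032],[0,0,0]],[0.045,[0,0,0.036],[0,0,0]],[0.045,[0,0,0.04],[0,0,0]],[0.045,[0,0,0.044],[0,0,0]],[0.045,[0,0,0.048],[0,0,0]],[0.045,[0,0,0.048],[0,0,0]]])

```text
time: 12.35
eef_pos: [472.1, 186.6, 112.5]
ee_rot: [1.0, -0.0, -0.0, 0.0]
ft_force: [-0.0, -0.0, -1.2]
gripper_width: 0.564
grasp_force: 30.0
```

```bash
python3 -c "
from h import *
ring(125,'w7')
for i in range(4):
  bot.grab_frame('wrist');print(bot.observe()['ft_force'].round(2),bot.observe()['eef_pos'].round(1))
g=cv2.cvtColor(cv2.imread('pics/w7.png'),cv2.COLOR_BGR2GRAY)
for r in range(252,278,2): print(r,g[r,298:334:2])
"
```

```text
12.35 tcp [472.1 186.6 112.5] f [-0.05 -0.02 -1.18] w 0.564
[315.1 243.9] [ 268  198   96   85 6241] mid [484.3 187.6 125. ] box mid 187.2 w 46.5 top/bot x 507.5 462.9
[204.4 298.3] [197 269  20  59 580] mid [454.  244.1 125. ] box mid 242.8 w 10.2 top/bot x 470.7 436.1
[426.8 298.4] [415 269  20  59 575] mid [454.  130.6 125. ] box mid 131.5 w 10.2 top/bot x 470.7 436.0
[397.9 352.4] [ 202  340  368   22 6303] mid [420.5 142.9 125. ] box mid 149.3 w 198.6 top/bot x 428.5 414.1
[-0.02 -0.56 -1.97] [472.3 186.8 112.9]
[-0.41 -0.85 -2.17] [472.4 186.8 112.9]
[ 0.56 -0.2  -2.13] [472.4 186.8 113. ]
[ 0.32 -0.04 -1.9 ] [472.4 186.8 113. ]
252 [214 213 213 212 212 213 219 221 222 222 218 215 216 214 213 213 214 213]
254 [214 213 213 212 221 230 222 194 184 174 165 172 207 215 214 213 215 214]
256 [214 214 214 225 227 174 183 220 224 194 177 167 136 173 213 213 215 214]
258 [214 214 225 213 172 234 239 240 241 241 238 195 189 173 214 207 213 214]
260 [213 218 224 176 237 239 240 241 241 240 239 237 213 163 215 215 210 213]
262 [213 224 181 222 238 239 241 241 241 240 239 240 232 179 217 216 180 211]
264 [214 218 160 234 239 241 241 241 240 239 240 241 240 190 217 183 116 208]
266 [213 196 136 201 237 241 241 241 239 240 241 242 239 208 194 122 114 204]
268 [212 195 120 218 241 241 241 239 240 241 241 242 160 175 123 119 117 199]
270 [212 207 123 155 234 241 240 239 198 201 242 217 129 123 119 118 122 204]
272 [213 207 136 120 125 186 239 240 175 168 156 129 123 122 120 121 137 208]
274 [212 209 200 123 122 123 126 128 133 128 124 123 124 123 121 125 196 210]
276 [212 211 205 168 127 124 126 125 125 125 125 125 125 124 126 182 207 214]
```

Emit:
move_arm(rows=[[0.045,[0,-0.0009,0.005],[0,0,0]],[0.045,[0,-0.0009,0.01],[0,0,0]],[0.045,[0,-0.0009,0.015],[0,0,0]],[0.045,[0,-0.0009,0.019],[0,0,0]],[0.045,[0,-0.0009,0.022],[0,0,0]],[0.045,[0,-0.0009,0.025],[0,0,0]],[0.045,[0,-0.0009,0.028],[0,0,0]],[0.045,[0,-0.0009,0.028],[0,0,0]]])

```text
time: 13.6
eef_pos: [472.3, 187.6, 84.7]
ee_rot: [1.0, -0.0, -0.0, -0.0]
ft_force: [-0.4, -1.1, -0.8]
gripper_width: 0.557
grasp_force: 30.0
```

```bash
python3 -c "
from h import *
for i in range(6):
  bot.grab_frame('wrist');print(bot.observe()['ft_force'].round(2),bot.observe()['eef_pos'].round(1))
"
```

```text
[-0.5  -0.15 -0.5 ] [472.3 187.6  84.8]
[-1.55 -0.26 -0.21] [472.3 187.6  84.9]
[ 0.07 -0.4  -0.89] [472.4 187.6  84.9]
[-0.29 -1.27 -0.77] [472.3 187.6  84.9]
[-1.28 -0.68 -0.45] [472.3 187.6  84.9]
[-0.8  -0.86 -1.8 ] [472.4 187.6  84.9]
```

Emit:
move_arm(rows=[[0.045,[0,0,0.0025],[0,0,0]],[0.045,[0,0,0.0025],[0,0,0]],[0.053,[0,0,0.0025],[0,0,0]],[0.06,[0,0,0.0025],[0,0,0]],[0.066,[0,0,0.0025],[0,0,0]],[0.066,[0,0,0.0025],[0,0,0]],[0.066,[0,0,-0.02],[0,0,0]],[0.066,[0,0,-0.075],[0,0,0]]])

```text
time: 14.9
eef_pos: [470.7, 186.8, 158.7]
ee_rot: [1.0, -0.0, -0.002, 0.0]
ft_force: [0.3, -0.7, 0.5]
gripper_width: 0.755
grasp_force: 0.0
```

Emit:
move_arm(rows=[[0.066,[0.01,0.1,-0.06],[0,0,0]],[0.066,[0.01,0.12,-0.06],[0,0,0]],[0.066,[0.01,0.12,-0.06],[0,0,0]],[0.066,[0.01,0.12,-0.06],[0,0,0]],[0.066,[0.01,0.12,-0.06],[0,0,0]]])

```text
time: 15.52
eef_pos: [481.7, 69.3, 219.1]
ee_rot: [1.0, 0.001, -0.001, -0.0]
ft_force: [-0.8, 0.5, -0.9]
gripper_width: 0.758
grasp_force: 0.0
```

Run:
```python
from h import *
s=bot.observe();print(s["time"],s["eef_pos"],s["joint_positions"].round(2))
a=bot.grab_frame("side")[...,::-1];t=bot.grab_frame("top")[...,::-1];m=bot.camera_model("wrist");w=bot.grab_frame("wrist")[...,::-1]
cv2.imwrite("pics/side8.png",a);cv2.imwrite("pics/top8.png",t);cv2.imwrite("pics/w8.png",w)
a0=cv2.imread("pics/side0.png")
o=np.zeros((600,800,3),np.uint8)
f=lambda x,w,h:cv2.resize(x,(w,h),interpolation=cv2.INTER_CUBIC)
o[:400,:400]=f(a[270:340,350:420],400,400);o[:400,400:]=f(a0[270:340,350:420],400,400)
o[400:,:400]=f(w[100:300,0:400],400,200);o[400:,400:]=f(t[210:290,160:240],400,400)[:200]
cv2.imwrite("pics/c8.png",o)
```

```text
15.525 [481.69626225  69.2755062  219.06922732] [ 0.29  0.03 -0.53  1.83  0.02  1.28 -1.81]
```

View pics/c8.png

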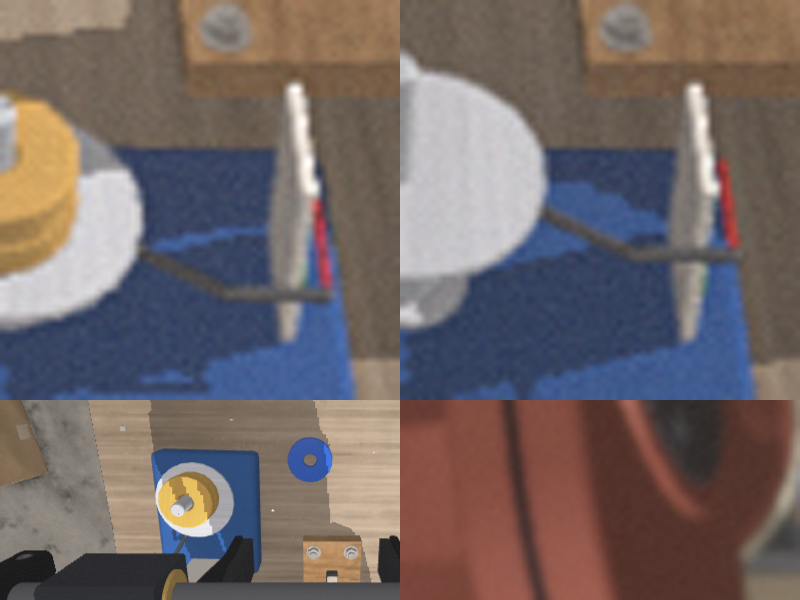

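After two rings the stack is flat and the pan has sunk about 16 mm. Absolute height is near the 67.5 mm limit, so I need the board's front. I'll bring the wrist camera round to the robot side of the board (yaw 180°).

Emit:
move_arm(rows=[[0.03,[0,0,0],[0,0,-10.6]],[0.03,[0,0,0],[0,0,-21.2]],[0.03,[0,0,0],[0,0,-31.8]],[0.03,[0,0,0],[0,0,-42.4]],[0.03,[0,0,0],[0,0,-53]],[0.03,[0,0,0],[0,0,-63.6]],[0.03,[0,0,0],[0,0,-74.2]],[0.03,[0,0,0],[0,0,-85]]])

```text
time: 16.68
eef_pos: [482.0, 68.4, 219.4]
ee_rot: [0.735, 0.678, -0.0, -0.0]
ft_force: [0.4, -0.3, 0.1]
gripper_width: 0.345
grasp_force: 0.0
```

Emit:
move_arm(rows=[[0.03,[0,0,0],[0,0,-10.6]],[0.03,[0,0,0],[0,0,-21.2]],[0.03,[0,0,0],[0,0,-31.8]],[0.03,[0,0,0],[0,0,-42.4]],[0.03,[0,0,0],[0,0,-53]],[0.03,[0,0,0],[0,0,-63.6]],[0.03,[0,0,0],[0,0,-74.2]],[0.03,[0,0,0],[0,0,-85]]])

```text
time: 17.68
eef_pos: [482.0, 68.4, 219.4]
ee_rot: [0.085, 0.996, 0.0, -0.0]
ft_force: [0.1, -0.0, 0.1]
gripper_width: 0.345
grasp_force: 0.0
```

Run:
```python
from h import *
from scipy.spatial.transform import Rotation as R
s=bot.observe();print(s["time"],s["eef_pos"],s["joint_positions"].round(2))
T=R.from_quat(s["ee_rot"]).as_matrix();print(T.round(3)); print((T.T@(np.array([430,63,100])-s["eef_pos"])).round(1))
```

```text
17.675 [482.04251579  68.44292369 219.42737204] [ 0.35  0.04 -0.59  1.83  0.02  1.28  1.16]
[[-0.986  0.169 -0.001]
 [ 0.169  0.986  0.   ]
 [ 0.001  0.    -1.   ]]
[ 50.3 -14.2 119.5]
```

Emit:
move_arm(rows=[[0.03,[0.05,-0.014,0.03],[0,0,0]],[0.03,[0.05,-0.014,0.06],[0,0,0]],[0.03,[0.05,-0.014,0.09],[0,0,0]],[0.03,[0.05,-0.014,0.119],[0,0,0]],[0.03,[0.05,-0.014,0.119],[0,0,0]],[0.03,[0.05,-0.014,0.119],[0,0,0]]])

```text
time: 18.42
eef_pos: [431.0, 63.2, 101.7]
ee_rot: [0.088, 0.996, 0.0, 0.0]
ft_force: [-0.0, 0.0, 0.9]
gripper_width: 0.345
grasp_force: 0.0
```

Run:
```python
from h import *
s=bot.observe();m=bot.camera_model("wrist");w=bot.grab_frame("wrist")[...,::-1].copy();cv2.imwrite("pics/w9.png",w)
print(s["time"],s["eef_pos"],s["ft_force"]);print("cam",-m["R"].T@m["t"])
def pr(p):
    q=m["R"]@np.array(p,float)+m["t"];q=m["intrinsics"]@q/q[2];return q[:2].round(1)
for p in [(384,168,99),(384,208,99),(384,168,60),(376,180,80),(464,188,68)]: print(p,pr(p))
h=cv2.cvtColor(w,cv2.COLOR_BGR2HSV)
red=((h[...,0]<8)|(h[...,0]>170))&(h[...,1]>140)&(h[...,2]>60)
gr=(h[...,0]>45)&(h[...,0]<90)&(h[...,1]>80)&(h[...,2]>40)
for n,k in(("red",red),("green",gr)):
    for c,st in blobs(k,15): print(n,c,st)
```

```text
18.425 [431.01689724  63.19346042 101.68324505] [-0.00209034  0.04283168  0.92210203]
cam [352.04393133  78.1131614  264.06344507]
(384, 168, 99) [511.4 129.7]
(384, 208, 99) [596.8 114.8]
(384, 168, 60) [474.8 123.3]
(376, 180, 80) [514.4 107. ]
(464, 188, 68) [517.2 245.6]
red [533.3 100. ] [504  94  59  13 214]
green [515.9 111.5] [477 106  75  13 195]
```

Run:
```python
from h import *
w=cv2.imread("pics/w9.png");h=cv2.cvtColor(w,cv2.COLOR_BGR2HSV);H,S,V=[h[...,i].astype(int) for i in range(3)]
L=np.full(H.shape,'.')
L[(S<50)&(V>120)]='w';L[(S<60)&(V<=120)]='k';L[(H>95)&(H<125)&(S>100)]='b'
L[(H>40)&(H<92)&(S>70)]='G';L[((H<8)|(H>170))&(S>110)]='R'
for r in range(84,140): print(r,''.join(L[r,450:618:2]))
```

```text
84 .wwwwwwww...........ww.bbbbbbbbbbbbbbbbbbbbbbbbbbbbbbbbbbbbbbbb.....................
85 wwwwwwwww.......www.bbbbbbbbbbbbbbbbbbbbbbbbbbbbbbbbbbbbbbbbbbb.....................
86 wwwwwwwww....ww..bbbbbbbbbbbbbbbbbbbbbbbbbbbbbbbbbbbbbbbbbbbbbb.....................
87 .wwwwwwww.ww..bbbbbbbbbbbbbbbbbbbbbbbbbbbbbbbbbbbbbbbbbbbbbbbbb.....................
88 wwwwwwwkw..bbbbbbbbbbbbbbbbbbbbbbbbbbbbbbbbbbbbbbbbbbbbbbbbbbbb.....................
89 wwwwkkkbbbbbbbbbbbbbbbbbbbbbbbbbbbbbbbbbbbbbbbbbbbbbbbbbbbbbbbb.....................
90 wkkk...bbbbbbbbbbbbbbbbbbbbbbbbbbbbbbbbbbbbbbbbbbbbbbbbbbbbbbbb.....................
91 k......bbbbbbbbbbbbbbbbbbbbbbbbbbbbbbbbbbbbbbbbbbbbbbbbbbbbbbbb.....................
92 b.....bbbbbbbbbbbbbbbbbbbbbbbbbbbbbbbbbbbbbbbbbbbbbbbbbbb..bbbb.....................
93 bbbb..bbbbbbbbbbbbbbbbbbbbbbbbbbbbbbbbbbbbbbbbbbbbbbbbbbwwwbbbb.....................
94 bbb...bbbbbbbbbbbbbbbbbbbbbbbbbbbbbbbbbbbbbbbbbbbbbbb...Rww.bbb.....................
95 bbbbbbbbbbbbbbbbbbbbbbbbbbbbbbbbbbbbbbbbbbbbbbbbbb..RRRRRww.bbb.....................
96 bbbbbbbbbbbbbbbbbbbbbbbbbbbbbbbbbbbbbbbbb
[... 3167 characters left out ...]
bbbbbbbbbbbbbbbbbbbbbbbbbbbbbbbbbbbbbbbbbbbbbbb.kkwbbbw......................
133 bbbbbbbbbbbbbbbbbbbbbbbbbbbbbbbbbbbbbbbbbbbbbbbbbbbbbbkkkwbbbw......................
134 bbbbbbbbbbbbbbbbbbbbbbbbbbbbbbbbbbbbbbbbbbbbbbbbbbbbbbkkkkbbbw......................
135 bbbbbbbbbbbbbbbbbbbbbbbbbbbbbbbbbbbbbbbbbbbbbbbbbbbbbbkkkwbbbw......................
136 bbbbbbbbbbbbbbbbbbbbbbbbbbbbbbbbbbbbbbbbbbbbbbbbbbbbbb.kkkbbb.......................
137 bbbbbbbbbbbbbbbbbbbbbbbbbbbbbbbbbbbbbbbbbbbbbbbbbbbbbbkkkwbbb.......................
138 bbbbbbbbbbbbbbbbbbbbbbbbbbbbbbbbbbbbbbbbbbbbbbbbbbbbbbkkwwbbb.......................
139 bbbbbbbbbbbbbbbbbbbbbbbbbbbbbbbbbbbbbbbbbbbbbbbbbbbbbbkkkkbbb.......................
```

The wrist view shows both blade (504–562, 94–105) and green zone (478–552, 106–118), but at too grazing an angle to rank their heights. I'll measure the pan height by two wrist views either side of the scale, and check against the bench ring's known 12 mm.

Emit:
move_arm(rows=[[0.066,[0,0,-0.06],[0,0,0]],[0.066,[0,0,-0.117],[0,0,10.6]],[0.066,[-0.049,0,-0.117],[0,0,21.2]],[0.066,[-0.049,0,-0.117],[0,0,31.8]],[0.066,[-0.049,0,-0.117],[0,0,42.4]],[0.066,[-0.049,0,-0.117],[0,0,53]],[0.066,[-0.049,0,-0.117],[0,0,63.6]],[0.066,[-0.049,0,-0.117],[0,0,74.2]]])

```text
time: 19.48
eef_pos: [479.3, 54.2, 219.2]
ee_rot: [0.674, 0.739, 0.001, 0.001]
ft_force: [0.8, -0.1, 0.5]
gripper_width: 0.762
grasp_force: 0.0
```

Emit:
move_arm(rows=[[0.066,[0,0,0],[0,0,10.6]],[0.066,[0,0,0],[0,0,21.2]],[0.066,[0,0,0],[0,0,31.8]],[0.066,[0,0,0],[0,0,42.4]],[0.066,[0,0,0],[0,0,53]],[0.066,[0,0,0],[0,0,63.6]],[0.066,[0,0,0],[0,0,74.2]],[0.066,[0,0,0],[0,0,85]]])

```text
time: 20.48
eef_pos: [479.3, 54.2, 219.2]
ee_rot: [0.996, 0.09, 0.001, 0.0]
ft_force: [-0.5, -0.2, 0.4]
gripper_width: 0.758
grasp_force: 0.0
```

Run:
```python
from h import *
from scipy.spatial.transform import Rotation as R
s=bot.observe();print(s["time"],s["eef_pos"],s["ee_rot"].round(4))
T=R.from_quat(s["ee_rot"]).as_matrix();print(np.degrees(np.arctan2(T[1,0],T[0,0])))
print((T.T@(np.array([480,290,219])-s["eef_pos"])).round(1))
```

```text
20.475 [479.27981416  54.18228725 219.21321985] [9.959e-01 9.030e-02 1.000e-03 1.000e-04]
10.363219023486126
[ 4.310e+01 -2.318e+02  2.000e-01]
```

Emit:
move_arm(rows=[[0.066,[0.003,-0.016,0],[0,0,10.36]],[0.066,[0.003,-0.016,0],[0,0,10.36]],[0.066,[0.003,-0.016,0],[0,0,10.36]],[0.066,[0.003,-0.016,0],[0,0,10.36]]])

```text
time: 20.98
eef_pos: [478.9, 69.7, 218.0]
ee_rot: [1.0, 0.004, 0.0, 0.0]
ft_force: [0.1, 0.0, 0.5]
gripper_width: 0.758
grasp_force: 0.0
```

```bash
cat > v.py <<'E'
from h import *
import sys,pickle
n=sys.argv[1]
ms=[];fs=[]
for i in range(2):
    ms.append(bot.camera_model("wrist"));fs.append(bot.grab_frame("wrist").astype(float))
w=np.mean(fs,0)[...,::-1].astype(np.uint8);cv2.imwrite(f"pics/v{n}.png",w);pickle.dump(ms,open(n+".pkl","wb"))
print(bot.observe()["eef_pos"],[(-m["R"].T@m["t"]).round(2) for m in ms])
E
python3 v.py A
```

```text
[478.80528568  69.82428809 217.87167176] [array([559.74,  71.21, 380.49]), array([559.73,  71.22, 380.39])]
```

Emit:
move_arm(rows=[[0.066,[0,-0.22,0],[0,0,0]],[0.066,[0,-0.22,0],[0,0,0]],[0.066,[0,-0.22,0],[0,0,0]],[0.066,[0,-0.22,0],[0,0,0]],[0.066,[0,-0.22,0],[0,0,0]],[0.066,[0,-0.22,0],[0,0,0]],[0.066,[0,-0.22,0],[0,0,0]],[0.066,[0,-0.22,0],[0,0,0]]])

```text
time: 22.08
eef_pos: [477.9, 289.1, 217.9]
ee_rot: [1.0, 0.002, 0.0, 0.0]
ft_force: [-0.8, -0.3, 1.6]
gripper_width: 0.757
grasp_force: 0.0
```

```bash
python3 v.py B
python3 - <<'E'
from h import *
import pickle
for n in "AB":
    m=pickle.load(open(n+".pkl","rb"))[-1]
    def pr(p):
        q=m["R"]@np.array(p,float)+m["t"];q=m["intrinsics"]@q/q[2];return q[:2].round(1)
    w=cv2.imread(f"pics/v{n}.png");h=cv2.cvtColor(w,cv2.COLOR_BGR2HSV);H,S,V=[h[...,i].astype(int) for i in range(3)]
    print(n,"pan exp",pr((464.5,188,68)),"blue exp",pr((497,78,12)))
    for nm,k in(("blue",(H>105)&(H<125)&(S>120)),("white",(S<35)&(V>110)),("brass",(H>12)&(H<32)&(S>120)&(V>90))):
        for c,st in blobs(k,400):
            if c[1]<260: print(nm,c,st)
E
```

```text
[477.73765101 289.5731332  217.94481152] [array([558.71, 290.41, 380.4 ]), array([558.62, 290.66, 380.42])]
A pan exp [193.7 197.5] blue exp [308.7 155.2]
blue [310.2 157.2] [ 288  135   45   45 1403]
blue [222.  196.8] [ 151  146  110  124 5338]
blue [167.7 235.2] [158 211  25  43 543]
white [ 60.8 120.7] [    0     0   160   273 23707]
white [578.3  43.5] [ 559   22   38   46 1198]
white [202.5 196.5] [ 154  159   80   75 1893]
white [433.9 244.4] [414 233  58  33 485]
brass [587.2 166.4] [ 562  145   51   44 1700]
brass [188.8 195.2] [ 158  169   60   55 2205]
B pan exp [420.9 198. ] blue exp [508.6 155.4]
blue [508.4 156.8] [ 487  135   45   45 1505]
blue [383.6 195.3] [ 354  147  107  123 4562]
blue [431.6 245.2] [ 400  209   58   62 1575]
white [173.  122.4] [    0     0   374   282 68569]
white [411.8 196.7] [ 381  160   79   74 1921]
white [616.5 241.3] [595 233  45  20 455]
brass [425.1 195.7] [ 397  170   59   55 2183]
```

Run:
```python
from h import *
import pickle
from scipy.optimize import brentq
M={n:pickle.load(open(n+".pkl","rb"))[-1] for n in "AB"};W={n:cv2.imread(f"pics/v{n}.png") for n in "AB"}
def edge(n,u,r,hw=6):
    best=[]
    for rr in range(r-2,r+3):
        p=W[n][rr,u-hw:u+hw+1].astype(float);d=p[-3:].mean(0)-p[:3].mean(0)
        q=(p-p[:3].mean(0))@d/(d@d);i=np.nonzero((q[:-1]<.5)&(q[1:]>=.5))[0]
        if len(i): i=i[0];best.append(u-hw+i+(.5-q[i])/(q[i+1]-q[i]))
    return np.round(best,2)
def h(nm,D,L,Rr):
    a=edge("A",*L);b=edge("B",*Rr);print(nm,a,b)
    # leftmost/rightmost extremes (circle bulge)
    a=a.min();b=b.max()
    f=lambda z:onz(M["A"],a,L[1],z)[1]-onz(M["B"],b,Rr[1],z)[1]-D
    print("   z=",round(brentq(f,-40,150),2), "dz/dpx",round(1/(f(60)-f(61))*0.8,2))
h("blue",50,(288,157),(532,157))
h("pan",76,(154,197),(460,197))
h("brass top",50,(158,194),(456,194))
```

```text
blue [287.72 287.72 287.72 287.73 287.74] [531.67 531.6  531.47 531.24 531.03]
   z= 10.3 dz/dpx 1.1
pan [154.84 156.47 157.11 156.94 157.12] [458.2  458.27 458.28 458.18 458.13]
   z= 65.25 dz/dpx 0.85
brass top [154.9  154.79 154.84 154.95 156.66] [458.11 458.04 458.03 456.83 458.04]
   z= 92.1 dz/dpx 0.86
```

Run:
```python
from h import *
W={n:cv2.imread(f"pics/v{n}.png") for n in "AB"}
for n,us,rs in (("A",(148,168),(184,189,194,199,204)),("B",(448,466),(184,189,194,199,204)),("A",(282,294),(148,152,156)),("B",(526,538),(148,152,156))):
    for r in rs: print(n,us[0],r,[tuple(int(x) for x in p) for p in W[n][r,us[0]:us[1]]])
```

```text
A 148 184 [(129, 151, 173), (129, 152, 173), (128, 151, 173), (129, 152, 175), (132, 154, 177), (132, 153, 174), (139, 101, 86), (151, 92, 54), (226, 217, 216), (232, 229, 229), (233, 230, 230), (233, 230, 230), (181, 198, 210), (107, 180, 220), (95, 187, 229), (97, 190, 231), (98, 192, 231), (98, 193, 233), (98, 192, 232), (98, 191, 231)]
A 148 189 [(116, 136, 157), (115, 136, 158), (114, 134, 156), (114, 135, 157), (115, 135, 157), (117, 138, 158), (145, 143, 147), (230, 226, 227), (235, 232, 233), (236, 232, 233), (160, 200, 224), (103, 190, 230), (99, 192, 233), (98, 191, 232), (98, 190, 231), (99, 191, 232), (98, 192, 233), (99, 195, 234), (98, 193, 232), (97, 190, 231)]
A 148 194 [(125, 149, 170), (127, 151, 171), (128, 152, 172), (128, 149, 171), (127, 149, 170), (127, 150, 172), (129, 152, 173), (231, 228, 230), (237, 234, 235), (219, 226, 233), (123, 195, 230), (100, 194, 234), (98, 193, 233), (99, 191, 231), (98, 191, 232), (97, 193, 232), (99, 194, 234), (98, 193, 234), (99, 193, 234), (99, 192, 232)]
A 148 199 [(141, 164, 187), (141, 163, 187), (141, 166, 188), (142, 165,
[... 2713 characters left out ...]
59, 85, 54), (163, 86, 54), (162, 86, 53), (164, 87, 55), (162, 85, 54)]
B 526 148 [(229, 118, 64), (233, 121, 66), (233, 122, 67), (232, 120, 66), (230, 120, 68), (185, 149, 145), (153, 170, 189), (149, 172, 195), (148, 172, 195), (149, 172, 196), (148, 173, 197), (150, 174, 198)]
B 526 152 [(230, 118, 65), (233, 120, 66), (232, 121, 65), (232, 120, 67), (232, 121, 69), (222, 125, 82), (148, 146, 162), (128, 148, 171), (126, 149, 170), (128, 150, 172), (127, 148, 171), (127, 149, 171)]
B 526 156 [(233, 121, 66), (233, 120, 65), (233, 121, 66), (233, 121, 68), (233, 121, 68), (228, 126, 79), (170, 156, 166), (147, 169, 191), (144, 167, 193), (146, 168, 194), (145, 168, 193), (144, 167, 191)]
```

Run:
```python
from h import *
import pickle
from scipy.optimize import brentq
M={n:pickle.load(open(n+".pkl","rb"))[-1] for n in "AB"}
for nm,D,a,ra,b,rb in(("blue",50,287.75,157,531.65,155),("pan",76,154.3,191,459.15,193),("brass",50,157.1,198,455.75,198)):
    f=lambda z:onz(M["A"],a,ra,z)[1]-onz(M["B"],b,rb,z)[1]-D
    print(nm,round(brentq(f,-40,150),2))
```

```text
blue 9.63
pan 65.31
brass 88.64
```

Run:
```python
from h import *
for f in("side0","side8"):
    w=cv2.imread(f"pics/{f}.png").astype(int);print(f)
    for r in range(282,334): print(r,' '.join("%3d,%3d,%3d"%tuple(w[r,c][::-1]) for c in range(398,409)))
m=bot.camera_model("side")
def pr(p):
    q=m["R"]@np.array(p,float)+m["t"];q=m["intrinsics"]@q/q[2];return q[:2].round(2)
for p in[(382,168,99),(382,208,99),(385,208,99),(385,168,99),(382,208,70),(382,208,60),(376,208,70),(376,208,60),(376,180,60),(376,170,60)]: print(p,pr(p))
```

```text
side0
282 112, 90, 70 107, 83, 65 111, 89, 68 109, 84, 64 110, 88, 64 110, 86, 65 107, 84, 62 112, 85, 67 111, 85, 68 111, 89, 67 114, 89, 69
283 117, 95, 73 108, 83, 63 107, 85, 66 111, 88, 66 109, 87, 68 108, 85, 67 112, 89, 68 113, 91, 68 115, 90, 71 115, 91, 69 111, 89, 67
284 111, 86, 68 110, 84, 63 127,110, 95 147,134,124 139,121,110 104, 82, 62 101, 81, 60 110, 86, 65 112, 88, 67 112, 86, 67 110, 87, 64
285 108, 85, 65 113, 94, 76 177,165,155 245,234,225 214,202,190 117, 96, 80 112, 86, 61 115, 88, 67 112, 90, 66 113, 88, 70 112, 89, 68
286 107, 87, 65 113, 99, 87 178,169,162 233,223,212 213,200,192 125,110, 97 105, 82, 66 112, 92, 71 107, 85, 65 114, 93, 73 109, 88, 68
287 102, 88, 81 110,101, 93 168,158,153 228,216,206 223,215,206 163,156,150 101, 90, 81 101, 86, 75 102, 88, 79  99, 88, 74 101, 88, 80
288 106, 95, 82 109,100, 91 156,148,143 215,205,197 225,214,205 170,163,154  98, 86, 81 102, 90, 79 103, 88, 77 104, 91, 77 101, 93, 81
289 106, 90, 81 113,105, 95 142,136,131 203,194,183 227,214,204 172,160,153 102, 91, 80 100, 88, 76 103, 93, 84 107, 96, 84 101, 90, 80
290 10
[... 12665 characters left out ...]
68, 98,155  63, 91,151  68, 96,151  69, 97,150  67, 93,149  63, 92,149  69, 96,148  68, 98,151  70, 97,152  70,101,158
332  74,104,156  67, 96,152  65, 94,151  72,100,154  67, 94,151  67, 97,150  72, 99,156  71,100,151  68, 94,148  70, 98,152  66, 99,155
333  66, 96,152  74, 99,158  69, 97,152  72, 98,153  74,102,157  71,100,154  67, 97,153  68, 94,151  62, 94,147  67, 95,150  72,100,159
(382, 168, 99) [401.56 284.14]
(382, 208, 99) [404.9  303.27]
(385, 208, 99) [402.95 303.27]
(385, 168, 99) [399.7  284.14]
(382, 208, 70) [403.13 315.58]
(382, 208, 60) [402.54 319.69]
(376, 208, 70) [406.93 315.58]
(376, 208, 60) [406.31 319.69]
(376, 180, 60) [403.98 306.05]
(376, 170, 60) [403.17 301.37]
```

Estimates cluster about 67 mm, close to the limit. I'll settle it with matched views: the stack's top ring from 79 mm higher, and a bench ring (top at 12 mm) from the same relative height, so that camera bias cancels.

Emit:
move_arm(rows=[[0.066,[0,0,-0.04],[0,0,0]],[0.066,[0,0,-0.079],[0,0,0]],[0.066,[0,0,-0.079],[0,0,0]],[0.066,[0,0,-0.079],[0,0,0]],[0.066,[0,0,-0.079],[0,0,0]]])

```text
time: 22.8
eef_pos: [477.1, 289.8, 295.6]
ee_rot: [1.0, 0.003, -0.001, 0.0]
ft_force: [-0.1, 0.2, 0.5]
gripper_width: 0.757
grasp_force: 0.0
```

```bash
python3 v.py SB
```

```text
[477.15147291 289.92394868 295.85969953] [array([558.25, 291.25, 457.93]), array([558.26, 291.32, 458.03])]
```

Emit:
move_arm(rows=[[0.066,[0,0.21,0],[0,0,0]],[0.066,[0,0.21,0],[0,0,0]],[0.066,[0,0.21,0],[0,0,0]],[0.066,[0,0.21,0],[0,0,0]],[0.066,[0,0.21,0],[0,0,0]],[0.066,[0,0.21,0],[0,0,0]],[0.066,[0,0.21,0],[0,0,0]]])

```text
time: 23.78
eef_pos: [478.6, 81.7, 296.7]
ee_rot: [1.0, 0.004, -0.0, -0.0]
ft_force: [0.4, -0.1, -0.2]
gripper_width: 0.76
grasp_force: 0.0
```

```bash
python3 v.py SA
```

```text
[478.59873171  81.3663335  296.67502218] [array([559.51,  83.24, 459.09]), array([559.53,  83.06, 459.11])]
```

Emit:
move_arm(rows=[[0.066,[0.016,0.203,0.079],[0,0,0]],[0.066,[0.016,0.203,0.079],[0,0,0]],[0.066,[0.016,0.203,0.079],[0,0,0]],[0.066,[0.016,0.203,0.079],[0,0,0]],[0.066,[0.016,0.203,0.079],[0,0,0]],[0.066,[0.016,0.203,0.079],[0,0,0]],[0.066,[0.016,0.203,0.079],[0,0,0]]])

```text
time: 24.75
eef_pos: [496.4, -121.1, 218.4]
ee_rot: [1.0, 0.004, 0.0, 0.0]
ft_force: [0.3, 0.8, -0.3]
gripper_width: 0.76
grasp_force: 0.0
```

```bash
python3 v.py RB
```

```text
[ 496.29479685 -121.54656809  218.31509806] [array([ 577.19, -119.53,  380.92]), array([ 577.13, -119.75,  380.88])]
```

Emit:
move_arm(rows=[[0.066,[0,0.21,0],[0,0,0]],[0.066,[0,0.21,0],[0,0,0]],[0.066,[0,0.21,0],[0,0,0]],[0.066,[0,0.21,0],[0,0,0]],[0.066,[0,0.21,0],[0,0,0]],[0.066,[0,0.21,0],[0,0,0]],[0.066,[0,0.21,0],[0,0,0]]])

```text
time: 25.72
eef_pos: [497.9, -330.8, 218.1]
ee_rot: [1.0, 0.004, 0.0, -0.0]
ft_force: [0.5, -0.1, -0.2]
gripper_width: 0.756
grasp_force: 0.0
```

```bash
python3 v.py RA
cat > meas.py <<'E'
from h import *
import pickle
from scipy.optimize import brentq
def load(n): return pickle.load(open(n+".pkl","rb"))[-1],cv2.imread(f"pics/v{n}.png")
def ext(n,guess,side):
    m,w=load(n);h=cv2.cvtColor(w,cv2.COLOR_BGR2HSV);H,S,V=[h[...,i].astype(int) for i in range(3)]
    q=m["R"]@np.array(guess,float)+m["t"];q=(m["intrinsics"]@q/q[2])[:2]
    bl=[(c,st) for c,st in blobs((H>12)&(H<32)&(S>120)&(V>90),400) if np.hypot(*(c-q))<20]
    if not bl: print(n,"none",q);return
    c,st=max(bl,key=lambda b:b[1][4]);u0=st[0] if side<0 else st[0]+st[2]-1
    pts=[]
    for r in range(int(c[1])-12,int(c[1])+13):
        b=w[r].astype(float)@np.array([-.5,0.,.5]) # red-blue, brass high
        for u in range(u0-6,u0+7):
            inn,out=(b[u+4:u+7].mean(),b[u-5:u-2].mean()) if side<0 else (b[u-6:u-3].mean(),b[u+3:u+6].mean())
            if inn-out<15: continue
            t=(inn+out)/2;x0,x1=(u,u+1) 
            if (b[x0]-t)*(b[x1]-t)<=0 and (b[x1]>b[x0])==(side<0): pts.append((r,x0+(t-b[x0])/(b[x1]-b[x0])));break
    p=np.array(pts);
    for _ in range(3):
        k=np.polyfit(p[:,0],p[:,1],2);e=p[:,1]-np.polyval(k,p[:,0]);p=p[abs(e)<max(.3,2*e.std())]
    r=-k[1]/2/k[0];print(n,"bbox",st,"ext",round(r,1),round(np.polyval(k,r),2),"res",e.std().round(2),len(p))
    return np.polyval(k,r),r,m
def height(A,B,g,D=50):
    a=ext(A,g,-1);b=ext(B,g,1)
    f=lambda z:onz(a[2],a[0],a[1],z)[1]-onz(b[2],b[0],b[1],z)[1]-D
    z=brentq(f,-60,150);print(A,B,"z",round(z,2),onz(a[2],a[0],a[1],z)[1]-D/2);return z
zs=height("SA","SB",(470,188,90));zr=height("RA","RB",(487,-233,12))
print("pan =",zs-24+12-zr)
zs2=height("A","B",(470,188,90));print("pan low view",zs2-24+12-zr)
E
python3 meas.py
```

```text
[ 497.64866983 -331.41518804  218.07582632] [array([ 578.76, -329.18,  380.61]), array([ 578.64, -329.52,  380.61])]
SA bbox [ 200  155   47   44 1377] ext 197.1 201.2 res 0.7 22
SB bbox [ 382  155   47   44 1403] ext 176.4 428.76 res 0.13 25
SA SB z 88.28 188.1058750876379
RA bbox [ 210  159   44   44 1407] ext 179.8 208.94 res 0.11 25
RB bbox [ 394  159   45   44 1417] ext 179.9 438.61 res 0.11 25
RA RB z 9.29 -235.0364256176544
pan = 66.99527443382782
A bbox [ 158  169   60   55 2205] ext 195.7 157.52 res 0.15 24
B bbox [ 397  170   59   55 2183] ext 196.7 455.82 res 0.12 23
A B z 87.83 188.04866345104944
pan low view 66.54106455355766
```

Run:
```python
from h import *
for n,u in(("SA",194),("RA",202),("SB",423),("RB",432)):
    w=cv2.imread(f"pics/v{n}.png").astype(int)
    for r in ((170,173,176,179,182,185) if n=="SA" else (176,179,182)): print(n,r,u,[tuple(int(x) for x in p) for p in w[r,u:u+13]])
```

```text
SA 170 194 [(174, 107, 64), (205, 162, 138), (232, 227, 227), (234, 231, 232), (234, 231, 232), (233, 231, 231), (177, 200, 216), (109, 187, 227), (99, 195, 234), (99, 192, 232), (97, 192, 232), (98, 194, 233), (99, 195, 234)]
SA 173 194 [(172, 105, 62), (222, 201, 190), (235, 231, 231), (236, 233, 234), (236, 233, 234), (236, 234, 234), (149, 203, 229), (102, 196, 234), (99, 195, 234), (99, 192, 232), (98, 192, 233), (100, 195, 235), (99, 195, 234)]
SA 176 194 [(166, 102, 61), (222, 201, 190), (235, 230, 230), (236, 233, 233), (236, 233, 234), (222, 228, 233), (127, 198, 232), (100, 195, 235), (99, 194, 233), (99, 193, 232), (98, 193, 234), (101, 198, 235), (100, 195, 234)]
SA 179 194 [(165, 101, 60), (215, 187, 171), (232, 227, 226), (234, 230, 230), (233, 229, 230), (228, 228, 230), (131, 198, 231), (99, 195, 235), (99, 194, 233), (98, 192, 233), (99, 194, 234), (100, 197, 235), (99, 195, 234)]
SA 182 194 [(163, 100, 60), (179, 115, 77), (228, 223, 221), (232, 229, 229), (233, 229, 230), (233, 230, 230), (197, 220, 231), (117, 197, 233), (99, 194, 233), (98, 195, 234), (101, 197, 
[... 1612 characters left out ...]
, 50), (119, 87, 70)]
RB 176 432 [(91, 178, 223), (91, 180, 225), (90, 177, 222), (91, 176, 221), (89, 175, 221), (90, 177, 222), (107, 168, 206), (144, 170, 192), (150, 172, 192), (149, 172, 193), (147, 171, 192), (148, 171, 191), (147, 170, 190)]
RB 179 432 [(92, 180, 224), (90, 176, 221), (88, 174, 221), (90, 177, 222), (91, 179, 223), (91, 179, 223), (93, 177, 222), (134, 163, 189), (138, 162, 181), (139, 161, 183), (140, 161, 183), (138, 161, 181), (139, 161, 182)]
RB 182 432 [(90, 176, 221), (90, 177, 221), (91, 179, 223), (92, 178, 223), (91, 178, 223), (91, 177, 222), (97, 172, 214), (127, 156, 180), (133, 153, 174), (131, 152, 173), (131, 153, 173), (131, 153, 174), (133, 154, 175)]
```

Run:
```python
from h import *
import pickle
from scipy.optimize import brentq
def P(n,u,r): 
    ms=pickle.load(open(n+".pkl","rb")); return lambda z:np.mean([onz(m,u,r,z)[1] for m in ms])
def H(a,b,D=50):return brentq(lambda z:a(z)-b(z)-D,-60,150)
zr=H(P("RA",208.87,180),P("RB",438.57,180))
zs=H(P("SA",199.55,178),P("SB",428.65,177));zl=H(P("A",157.1,198),P("B",455.75,198))
zb=H(P("A",287.75,157),P("B",531.65,155));zp=H(P("A",154.3,191),P("B",459.15,193),76)
zps=H(P("SA",194.8,175),P("SB",432.95,176),76)
print("ring",zr,"stack",zs,zl,"blue",zb,"pan",zp,zps)
print("pan from stack",zs-24+12-zr,zl-24+12-zr,"pan rim",zp+12-zr,zps+12-zr)
```

```text
ring 9.480940772220777 stack 88.14718130032837 88.75529232327763 blue 9.7888391976863 pan 65.42541300656528 65.65565277442862
pan from stack 66.6662405281076 67.27435155105685 pan rim 67.9444722343445 68.17471200220784
```

Estimates run from 66.7 to 68.2 mm, right at the 67.5 mm limit. I'll take ring 3 over the spindle and use averaged contact force to decide before releasing it.

Emit:
move_arm(rows=[[0.066,[-0.009,-0.098,0.06],[0,0,0]],[0.066,[-0.009,-0.098,0.12],[0,0,0]],[0.066,[-0.009,-0.098,0.12],[0,0,0]],[0.066,[-0.009,-0.098,0.17],[0,0,0]],[0.066,[-0.009,-0.098,0.2],[0,0,0]],[0.066,[-0.009,-0.098,0.214],[0,0,0]],[0.066,[-0.009,-0.098,0.2155],[0,0,0]],[0.066,[-0.009,-0.098,0.2155],[0,0,0]]])

```text
time: 26.82
eef_pos: [488.6, -235.0, 3.5]
ee_rot: [1.0, 0.003, 0.001, 0.0]
ft_force: [0.7, 1.3, 0.5]
gripper_width: 0.757
grasp_force: 0.0
```

Emit:
move_arm(rows=[[0.045,[0,0,0],[0,0,0]],[0.045,[0,0,0],[0,0,0]],[0.045,[0,0,0],[0,0,0]],[0.045,[0,0,0],[0,0,0]]])

```text
time: 27.32
eef_pos: [488.0, -235.0, 2.9]
ee_rot: [1.0, 0.003, 0.0, 0.0]
ft_force: [-1.0, 0.5, 5.0]
gripper_width: 0.565
grasp_force: 30.0
```

```bash
cat > f.py <<'E'
from h import *
import sys
o=[]
for i in range(int(sys.argv[1])):
    bot.grab_frame("side");s=bot.observe();o.append(np.r_[s["ft_force"],s["eef_pos"],s["gripper_width"]*87])
o=np.array(o);print(s["time"],o.mean(0).round(2),"sem",(o.std(0)/len(o)**.5).round(2))
E
python3 f.py 4
```

```text
27.525 [-1.2500e+00 -1.2000e-01  5.9000e+00  4.8800e+02 -2.3496e+02  2.8700e+00
  4.8690e+01] sem [0.27 0.18 0.14 0.01 0.   0.   0.09]
```

Emit:
move_arm(rows=[[0.045,[0,0,-0.06],[0,0,0]],[0.045,[0,0,-0.12],[0,0,0]],[0.045,[0,0,-0.158],[0,0,0]],[0.045,[-0.016,-0.421,-0.158],[0,0,0]],[0.045,[-0.016,-0.421,-0.158],[0,0,0]],[0.045,[-0.016,-0.421,-0.158],[0,0,0]],[0.045,[-0.016,-0.421,-0.158],[0,0,0]],[0.045,[-0.016,-0.421,-0.158],[0,0,0]]])

```text
time: 28.52
eef_pos: [473.2, 79.3, 160.2]
ee_rot: [1.0, 0.003, 0.0, 0.0]
ft_force: [1.0, 0.2, -1.2]
gripper_width: 0.562
grasp_force: 30.0
```

Emit:
move_arm(rows=[[0.045,[-0.016,0,0],[0,0,0]]])

```text
time: 28.65
eef_pos: [457.1, 82.9, 160.3]
ee_rot: [1.0, 0.007, 0.0, -0.001]
ft_force: [0.2, -1.7, -2.6]
gripper_width: 0.558
grasp_force: 30.0
```

Emit:
move_arm(rows=[[0.045,[0.015,-0.05,0],[0,0,0.7]],[0.045,[0.015,-0.105,0],[0,0,0.7]],[0.045,[0.015,-0.105,0],[0,0,0.7]],[0.045,[0.015,-0.105,0],[0,0,0.7]],[0.045,[0.015,-0.105,0],[0,0,0.7]],[0.045,[0.015,-0.105,0],[0,0,0.7]]])

```text
time: 29.4
eef_pos: [472.4, 181.3, 160.3]
ee_rot: [1.0, -0.004, 0.0, 0.0]
ft_force: [0.5, 0.3, -3.0]
gripper_width: 0.562
grasp_force: 30.0
```

```bash
python3 f.py 25; python3 -c "
from h import *
ring(172)"
```

```text
30.65 [ 6.0000e-02  1.4000e-01 -1.9900e+00  4.7225e+02  1.8239e+02  1.6032e+02
  4.8840e+01] sem [0.11 0.09 0.09 0.01 0.05 0.   0.04]
30.65 tcp [472.2 182.5 160.3] f [ 0.03  0.81 -1.2 ] w 0.56
[313.2 236.6] [ 268  177   96  106 7121] mid [487.9 184.3 172. ] box mid 182.9 w 46.4 top/bot x 517.4 462.5
[204.2 298.4] [197 269  20  59 587] mid [453.9 240.5 172. ] box mid 239.0 w 10.3 top/bot x 470.7 435.9
[426.9 298.2] [414 269  21  59 576] mid [453.3 126.2 172. ] box mid 127.4 w 10.8 top/bot x 470.1 435.2
[398.2 352.4] [ 203  340  367   22 6320] mid [419.6 138.7 172. ] box mid 145.0 w 199.1 top/bot x 427.7 413.2
```

Emit:
move_arm(rows=[[0.045,[0,-0.0052,0.03],[0,0,0]],[0.045,[0,-0.0052,0.036],[0,0,0]],[0.045,[0,-0.0052,0.04],[0,0,0]],[0.045,[0,-0.0052,0.044],[0,0,0]],[0.045,[0,-0.0052,0.048],[0,0,0]],[0.045,[0,-0.0052,0.052],[0,0,0]],[0.045,[0,-0.0052,0.056],[0,0,0]],[0.045,[0,-0.0052,0.056],[0,0,0]]])

```text
time: 31.7
eef_pos: [472.0, 187.6, 104.0]
ee_rot: [1.0, -0.003, -0.0, 0.0]
ft_force: [-0.3, -0.8, -1.4]
gripper_width: 0.556
grasp_force: 30.0
```

```bash
python3 -c "
from h import *
ring(115,'w11')
g=cv2.cvtColor(cv2.imread('pics/w11.png'),cv2.COLOR_BGR2GRAY)
for r in range(252,278,2): print(r,g[r,298:334:2])
"; python3 f.py 12
```

```text
31.7 tcp [472.  187.6 104. ] f [-0.26 -0.76 -1.37] w 0.556
[315.7 243.8] [ 268  198   96   85 6256] mid [483.6 188.2 115. ] box mid 188.1 w 46.9 top/bot x 507.0 461.9
[204.2 298.4] [197 269  20  59 584] mid [453.2 245.8 115. ] box mid 244.4 w 10.3 top/bot x 470.1 435.2
[427.  298.1] [415 269  20  59 571] mid [452.7 131.  115. ] box mid 132.0 w 10.3 top/bot x 469.5 434.5
[398.  352.3] [ 203  340  367   22 6358] mid [418.9 143.7 115. ] box mid 149.9 w 200.0 top/bot x 426.9 412.4
252 [215 216 214 215 217 216 220 221 221 220 219 219 216 215 215 217 216 215]
254 [215 216 214 216 222 230 222 200 191 184 184 196 209 215 217 217 216 215]
256 [215 213 215 226 224 194 173 172 209 216 182 179 167 159 214 216 214 216]
258 [214 215 227 224 175 174 234 240 241 242 242 236 196 190 145 210 215 217]
260 [214 218 226 150 175 238 240 241 242 242 241 240 239 215 145 210 212 216]
262 [214 222 152 174 224 240 240 242 241 242 240 240 241 230 154 215 184 213]
264 [215 220 122 162 236 240 241 242 242 240 240 241 242 241 188 193 123 212]
266 [215 210 120 142 197 238 242 242 241 240 241 241 240 240 213 126 117 202]
268 [214 196 121 119 218 242 204 239 240 241 241 242 178 163 122 120 118 202]
270 [213 210 127 120 159 236 241 241 174 199 206 242 167 130 122 120 121 200]
272 [213 211 136 122 123 131 217 240 176 177 169 163 129 123 121 121 138 204]
274 [214 212 175 124 122 121 126 130 137 136 129 125 126 124 123 125 188 210]
276 [214 212 206 154 124 125 126 127 125 124 125 127 125 124 126 152 204 214]
32.35 [-1.9000e-01 -1.3000e-01 -1.8400e+00  4.7230e+02  1.8773e+02  1.0438e+02
  4.8680e+01] sem [0.1  0.11 0.13 0.01 0.01 0.02 0.08]
```

Emit:
move_arm(rows=[[0.045,[0,0,0.003],[0,0,0]],[0.045,[0,0,0.006],[0,0,0]],[0.045,[0,0,0.009],[0,0,0]],[0.045,[0,0,0.011],[0,0,0]],[0.045,[0,0,0.013],[0,0,0]],[0.045,[0,0,0.0155],[0,0,0]],[0.045,[0,0,0.0155],[0,0,0]],[0.045,[0,0,0.0155],[0,0,0]]])

```text
time: 33.35
eef_pos: [472.2, 187.7, 88.9]
ee_rot: [1.0, -0.003, -0.0, -0.0]
ft_force: [-0.9, -0.5, -0.7]
gripper_width: 0.562
grasp_force: 30.0
```

```bash
python3 f.py 50
```

```text
35.85 [-5.5000e-01 -3.0000e-02 -7.6000e-01  4.7225e+02  1.8772e+02  8.8820e+01
  4.8790e+01] sem [0.07 0.06 0.08 0.   0.   0.   0.03]
```

The force test gives about 67.3 ± 0.5 mm with two rings. That is on the zone's edge and not safely inside, while a third brings it to about 59 mm, well inside. Placing ring 3.

Emit:
move_arm(rows=[[0.045,[0,0,0.0025],[0,0,0]],[0.045,[0,0,0.0025],[0,0,0]],[0.053,[0,0,0.0025],[0,0,0]],[0.06,[0,0,0.0025],[0,0,0]],[0.066,[0,0,0.0025],[0,0,0]],[0.066,[0,0,0.0025],[0,0,0]],[0.066,[0,0,-0.02],[0,0,0]],[0.066,[0,0,-0.075],[0,0,0]]])

```text
time: 36.85
eef_pos: [470.7, 187.0, 162.7]
ee_rot: [1.0, -0.003, -0.002, 0.0]
ft_force: [0.5, 0.2, 0.5]
gripper_width: 0.754
grasp_force: 0.0
```

Emit:
move_arm(rows=[[0.066,[0.008,0.118,-0.055],[0,0,0]],[0.066,[0.008,0.118,-0.055],[0,0,0]],[0.066,[0.008,0.118,-0.055],[0,0,0]],[0.066,[0.008,0.118,-0.055],[0,0,0]],[0.066,[0.008,0.118,-0.055],[0,0,0]],[0.066,[0.008,0.118,-0.055],[0,0,0]]])

```text
time: 37.6
eef_pos: [479.1, 70.9, 218.2]
ee_rot: [1.0, -0.002, -0.001, -0.0]
ft_force: [0.4, -0.1, 0.7]
gripper_width: 0.755
grasp_force: 0.0
```

```bash
python3 v.py C
python3 - <<'E'
from h import *
s=bot.grab_frame("side")[...,::-1];cv2.imwrite("pics/side12.png",s)
for n in("side0","side8","side12"):
    w=cv2.imread(f"pics/{n}.png").astype(int); print(n,"arm dark row at col 402:",[int(r) for r in range(308,332) if w[r,401:404].max(-1).mean()<105])
    h=cv2.cvtColor(w.astype(np.uint8),cv2.COLOR_BGR2HSV);k=(h[...,0]>12)&(h[...,0]<32)&(h[...,1]>120)&(h[...,2]>90)
    print([ (c,st) for c,st in blobs(k,100) if 320<c[0]<390 and 270<c[1]<330])
w=cv2.imread("pics/vC.png");h=cv2.cvtColor(w,cv2.COLOR_BGR2HSV)
print([(c,st) for c,st in blobs((h[...,0]>12)&(h[...,0]<32)&(h[...,1]>120)&(h[...,2]>90),300) if c[1]<260], bot.observe()["time"])
E
```

```text
[479.27564974  70.50367287 218.41322437] [array([560.2 ,  71.38, 380.59]), array([560.26,  71.16, 380.69])]
side0 arm dark row at col 402: [314, 315]
[]
side8 arm dark row at col 402: [321, 322]
[(array([347.9, 302.5]), array([333, 286,  30,  32, 651], dtype=int32))]
side12 arm dark row at col 402: [324, 325]
[(array([347.9, 302.7]), array([333, 284,  31,  37, 850], dtype=int32))]
[(array([190. , 196.9]), array([ 158,  169,   64,   58, 2596], dtype=int32))] 37.75
```

```bash
python3 -c "
from bench import bot
print(bot.job_done())"
```

```text
the job is handed in; nothing more can be done
None
```

I threaded three brass weights onto the spindle and handed the job in: with two the pan stood at about 67.3 mm (±0.5, zone edge 67.5), possibly just in the zone already, so I added the third, which should bring it to about 59 mm (calculated, not read off the pointer), and left the fourth weight and the bystanders untouched.

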